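Tidy the microscopy bench: lenses, vials and the clipped tube to their places

TASK

Put the microscopy things away: stand the two chrome objective lenses in the white tray and the two amber vials in the yellow tray, one to each bay (either bay will do), and stand the orange-capped sample tube in the blue square holder. Pull the tube forward out of its sprung clip, never lift it up out of the clip. Let nothing tip over on the way, and leave the green bottle alone.

Things in the scene. Friction and masses are not known exactly. Their poses are not given: they have to be found in the camera images.
- lens_red_mid (a point): Centre (half-way up, 30 mm above its foot) of a loose chrome microscope objective with a red ring, standing upright on its flat foot: 27 mm diameter up to 46 mm, then a 16 mm nose with a black top, 60 mm tall in all, about 120 g. z axis up its length; round, so its yaw means nothing. Grip it on the 27 mm barrel.
- lens_blue_mid (a point): Centre (half-way up, 30 mm above its foot) of a loose chrome microscope objective with a blue ring, standing upright on its flat foot: 27 mm diameter up to 46 mm, then a 16 mm nose with a black top, 60 mm tall in all, about 120 g. z axis up its length; round, so its yaw means nothing. Grip it on the 27 mm barrel.
- vial_white_mid (a point): Centre (half-way up, 29 mm above its foot) of a loose amber-brown vial with a white cap and a paper band, standing upright: body 26 mm in diameter up to 40 mm, then a short neck and a 21 mm cap, 58 mm tall in all, about 50 g. z axis up; its yaw means nothing. Grip it on the body.
- vial_black_mid (a point): Centre (half-way up, 29 mm above its foot) of a loose amber-brown vial with a black cap and a paper band, standing upright: body 26 mm in diameter up to 40 mm, then a short neck and a 21 mm cap, 58 mm tall in all, about 50 g. z axis up; its yaw means nothing. Grip it on the body.
- tube_mid (a point): Centre (59 mm above its foot) of a loose sample tube, upright in the sprung clip at the start: pale body 20 mm in diameter, foot flange 28 mm in diameter and 5 mm thick, orange cap 24 mm in diameter from 92 to 118 mm above the foot (its top), about 60 g. z axis up; its yaw means nothing. Grip it by the cap, from above.
- clip_stand: Fixed grey stand; its sprung steel C-clip opens to its -x. Origin at its underside, under the tube's axis. Base 8 mm thick (tube's foot rests on it), x -20 to +65 mm, 80 mm wide. Post behind the tube 72 mm high, jaws 56 to 72 mm high, all within 27 mm of it. Pulled along -x with some 10 N the tube is out: clear of jaws after 25 mm, of the base after 40 mm. Do not raise it over 20 mm before that.
- lens_tray: Fixed white two-bay tray for the lenses. Origin at the centre of its underside; outside 66 mm along its x, 128 mm along its y, 12 mm high; walls and middle divider 4 mm thick, floor 4 mm thick. The two square bays (58 x 58 mm) have their centres at y = +31 mm and y = -31 mm in its frame, x = 0.
- vial_tray: Fixed yellow two-bay tray for the vials. Origin at the centre of its underside; outside 66 mm along its x, 128 mm along its y, 12 mm high; walls and middle divider 4 mm thick, floor 4 mm thick. The two square bays (58 x 58 mm) have their centres at y = +31 mm and y = -31 mm in its frame, x = 0.
- tube_stand: Fixed blue square holder for the tube. Origin at the centre of its underside; a 56 x 56 mm box, 40 mm high, 5 mm walls, open at the top, on a 90 mm square plate; the well is 46 x 46 mm inside, centred on the origin, its floor 5 mm above the underside.
- oil_bottle: Green closed bottle with a white cap, a bystander standing among the loose things: 34 mm diameter, 70 mm tall; origin at the centre of its underside. Not to be moved.

How it is judged:
At the end, for the whole second after the job is handed in: Lenses in the white tray, vials in the yellow, one per bay (within 18 mm of the bay's centre along each axis, foot on its floor); tube in the blue holder (14 mm, foot on its floor); all upright within 0.12 rad and at rest (20 mm/s); green bottle within 30 mm of its start (((x of lens_red_mid in the frame of lens_tray between -0.018 and 0.018 m and y of lens_red_mid in the frame of lens_tray between 0.013 and 0.049 m and z of each of lens_red_mid, lens_blue_mid in the frame of lens_tray below 0.038 m and angle between each of lens_red_mid, lens_blue_mid's own z axis and vertical below 0.12 rad and x of lens_blue_mid in the frame of lens_tray between -0.018 and 0.018 m and y of lens_blue_mid in the frame of lens_tray between -0.049 and -0.013 m) or (x of lens_red_mid in the frame of lens_tray between -0.018 and 0.018 m and y of lens_red_mid in the frame of lens_tray between -0.049 and -0.013 m and z of each of lens_red_mid, lens_blue_mid in the frame of lens_tray below 0.038 m and angle between each of lens_red_mid, lens_blue_mid's own z axis and vertical below 0.12 rad and x of lens_blue_mid in the frame of lens_tray between -0.018 and 0.018 m and y of lens_blue_mid in the frame of lens_tray between 0.013 and 0.049 m)) and ((x of vial_white_mid in the frame of vial_tray between -0.018 and 0.018 m and y of vial_white_mid in the frame of vial_tray between 0.013 and 0.049 m and z of each of vial_white_mid, vial_black_mid in the frame of vial_tray below 0.037 m and angle between each of vial_white_mid, vial_black_mid's own z axis and vertical below 0.12 rad and x of vial_black_mid in the frame of vial_tray between -0.018 and 0.018 m and y of vial_black_mid in the frame of vial_tray between -0.049 and -0.013 m) or (x of vial_white_mid in the frame of vial_tray between -0.018 and 0.018 m and y of vial_white_mid in the frame of vial_tray between -0.049 and -0.013 m and z of each of vial_white_mid, vial_black_mid in the frame of vial_tray below 0.037 m and angle between each of vial_white_mid, vial_black_mid's own z axis and vertical below 0.12 rad and x of vial_black_mid in the frame of vial_tray between -0.018 and 0.018 m and y of vial_black_mid in the frame of vial_tray between 0.013 and 0.049 m)) and x of tube_mid in the frame of tube_stand between -0.014 and 0.014 m and y of tube_mid in the frame of tube_stand between -0.014 and 0.014 m and z of tube_mid in the frame of tube_stand below 0.069 m and angle between tube_mid's own z axis and vertical below 0.12 rad and linear speed of each of lens_red, lens_blue, vial_white, vial_black, tube below 0.02 m/s and distance of oil_bottle from where it was at the start of the episode below 0.03 m); the robot touches nothing.
It fails at once if a lens, a vial or the tube is tipped over (more than 0.6 rad) (angle between any of lens_red_mid, lens_blue_mid, vial_white_mid, vial_black_mid, tube_mid's own z axis and vertical above 0.6 rad).
It fails at once if the tube is lifted up out of the clip (centre raised over 25 mm while within 15 mm of the clip's axis) (z of tube_mid in the frame of clip_stand above 0.092 m and horizontal distance between tube_mid and clip_stand below 0.015 m).
It fails at once if the green bottle is pushed aside (over 30 mm) or tipped (distance of oil_bottle from where it was at the start of the episode above 0.03 m or angle between oil_bottle's own z axis and vertical above 0.5 rad).
It also fails if it takes over 120 s, if anything falls off the work surface, if the arm or the gripper's body presses on something with over 40 N, if the wrist force passes 120 N, or if a joint passes its speed limit or range.

ROBOT

A 6-joint arm with a two-finger parallel gripper is mounted at the origin on the work surface. World frame = base frame: x ahead of the robot, y to its left, z up, the work surface at z = 0. Lengths are in m, angles in rad, forces in N, time in s.
With the tool pointing down it reaches from about 0.425 to 0.95 m from the base axis. Payload 3.5 kg.
Tool frame: the origin (TCP) lies at the very end of the fingers, on their centre line; the grasp point (between the pads) lies 19 mm behind it; y points along the fingers, z is the direction in which the jaws open and shut, and the axes are right-handed (so a half turn about y gives the same grasp; the last joint's range is limited). The gripper opens to 85 mm and grips with 20 to 120 N. Pads are 22 mm wide; open, the fingers measure 114 mm over their backs; the gripper's body (76 mm by 85 mm) begins 54 mm behind the grasp point. The pads swing forward as they close: fully open they stand 13 mm farther back than shut.
Start: joints at [0.981, 0.286, 1.577, -0, 1.279, -0.15], TCP at [0.287, 0.611, 0.196] pointing down, gripper open.
Joint ranges: [-2.77, 2.77], [-0.9, 2.22], [0.21, 2.48], [-1.53, 4.67], [0.24, 2.81], [-2.84, 2.84]. Speed limits (rad/s): [2.79, 2.79, 3.14, 3.14, 3.14, 3.14].

INTERFACE

Orientations are given as a unit quaternion [x, y, z, w].
In Python, from plant import ctrl, cams gives the robot as it stands.
- The arm moves only by the tool play_rows, never from a script. Its argument "steps" is a list of rows, each an object of numbers: "claw": the finger opening in cm, from 0 to 8.54; "tx", "ty", "tz": the shift along the tool's x, y, z in cm; "ax", "ay", "az": the turn, a rotation vector about the tool's x, y, z in degrees. A call has 1 to 12 rows; each row is the pose to reach, as a shift and turn from the pose commanded when the call began, along the tool's axes at that moment; what a row does not reach only later rows make up. A row lasts 1/12 s, in which the tool goes at most 41.7 mm and 7.16 degrees, less where a joint would pass 70% of its speed; a pose out of reach is approached as far as the arm can. A call with a gripper value outside its range is refused whole. The fingers move at their own pace and stop on an object; "grip_force" is the grip in N (left out, the last holds). Time passes only in rows, so rows that repeat a pose let the fingers close. It gives the time, the measured TCP pose, the force and the opening at its end, in the units of the state.
- ctrl.get_state(): the state, without advancing time (a new reading comes with each control period).
- cams.read_camera(name): name is "side" or "top"; returns (picture, depth): 480x640x3 uint8, blue, green, red; 480x640 float32, m along the optical axis (not along the pixel's ray), 0 where there is no reading.
- cams.camera_model(name): a dict with "intrinsics" (3x3 intrinsics, pixels), "distortion" ([k1, k2, p1, p2, k3] as OpenCV has them; the pictures are not rectified), "rvec" (rotation vector, rad) and "tvec" (3), from world to camera coordinates, as OpenCV has them. Camera axes: x right, y down, z forward; pixel columns grow to the right and rows downward; lengths in m; the calibration is good to about 2 mm. A picture is of the moment at which its call begins. camera_model takes no time and is no camera call.
- ctrl.sign_off(): hands the job in, once; it reports no verdict.
The state is a dict: "time": time; "qpos": joint angles; "dq": joint speeds; "joint_efforts": joint torques, N m; "eef_pos": TCP position; "tcp_rot": TCP orientation; "contact_force": force on the tool from outside, world axes, zero at the start; "wrist_torque": the same for the moment, N m; "opening": opening from 0.0 (shut) to 1.0 (fully open).
Only numpy, scipy, OpenCV 4.12 (cv2) and the standard library are available. Lean on these libraries where they do the work, as an engineer would, in place of code of your own. Each camera call takes 0.05 s, during which the arm holds its last target.

## Working session

There is one attempt and no reset: what is moved stays moved. The work goes in short steps, Python scripts to look and compute and a tool call to move; the robot and the scene stay as the last step left them, time stands still between calls to the robot, and variables do not carry over. Pictures are saved under pics/ and viewed, and the job is handed in when it is done.

Besides the shell and the picture viewer there is one more tool, called after "Call:" as name([rows], argument=value, ...), one row to a line, values as JSON. play_rows: Moves the arm, as the interface text tells. Its arguments: {"type":"object","properties":{"steps":{"type":"array","items":{"type":"object","properties":{"claw":{"type":"number"},"tx":{"type":"number"},"ty":{"type":"number"},"tz":{"type":"number"},"ax":{"type":"number"},"ay":{"type":"number"},"az":{"type":"number"}}}},"grip_force":{"type":"number"}},"required":["steps"]}

```bash
ls; mkdir -p pics; python3 - <<'E'
from plant import ctrl,cams
import cv2,numpy as np
s=ctrl.get_state();print(s)
for n in("side","top"):
    im,d=cams.read_camera(n);cv2.imwrite(f"pics/{n}0.png",im);np.save(f"{n}0_d.npy",d)
    m=cams.camera_model(n);print(m)
E
```

```text
pics
{'time': 0.0, 'qpos': array([ 9.80982567e-01,  2.87173964e-01,  1.57815866e+00,  1.78207280e-06,
        1.27857231e+00, -1.49985419e-01]), 'dq': array([-0.00042415, -0.00129692, -0.00037906,  0.00052039,  0.00049154,
        0.00062004]), 'joint_efforts': array([ 2.70867122e-04, -4.06000650e+01, -2.92621458e+01, -1.50534015e-04,
        5.76405495e-03,  1.47662712e-05]), 'eef_pos': array([0.28696113, 0.61016554, 0.19435166]), 'tcp_rot': array([ 0.69083845, -0.1545486 ,  0.15395638, -0.68931444]), 'contact_force': array([0.54190656, 0.15250027, 0.49807616]), 'wrist_torque': array([-0.0063888 ,  0.00294018, -0.00291518]), 'opening': 1.0016446118067934}
{'intrinsics': array([[602.5285594 ,   0.        , 311.70563496],
       [  0.        , 602.5285594 , 235.34053926],
       [  0.        ,   0.        ,   1.        ]]), 'distortion': array([-0.03588679,  0.        ,  0.        ,  0.        ,  0.        ]), 'rvec': array([ 2.23154388, -0.21490824,  0.08070006]), 'tvec': array([-0.50935482,  0.1152323 ,  1.11757398])}
{'intrinsics': array([[546.43125216,   0.        , 313.64941305],
       [  0.        , 546.43125216, 238.00971981],
       [  0.        ,   0.        ,   1.        ]]), 'distortion': array([0.03959195, 0.        , 0.        , 0.        , 0.        ]), 'rvec': array([ 2.11930276, -2.12036585,  0.19589219]), 'tvec': array([-0.01138642,  0.50272432,  1.26030792])}
```

View pics/top0.png

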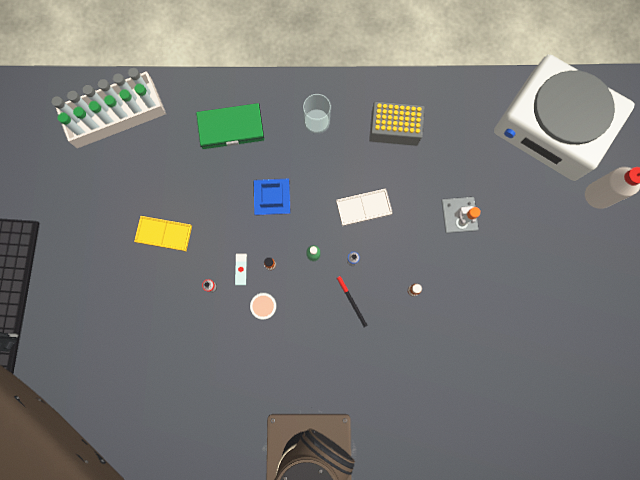

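View pics/side0.png

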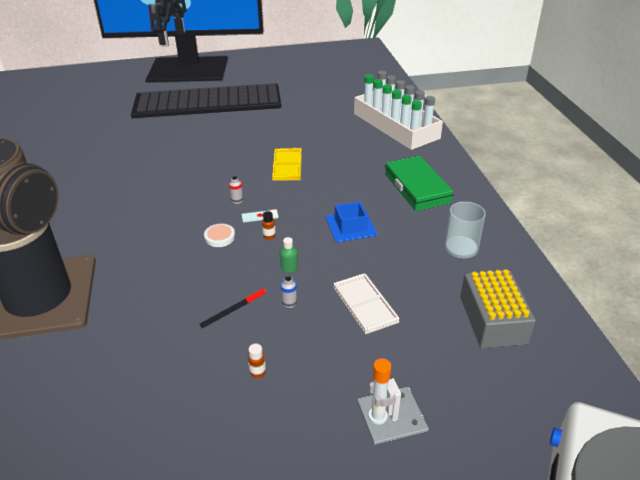

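The top view shows the lenses at about (209,286) red and (354,258) blue. The vials are at (269,263) black and (416,289) white, the bottle at (314,252) and the tube cap at (474,213). The trays are at (163,233) yellow and (365,207) white, with the holder at (272,196). I'll enlarge these next.

```bash
cat > h.py <<'E'
import cv2,numpy as np
from plant import ctrl,cams
def cam(n):
    m=cams.camera_model(n);K=np.array(m['intrinsics']);D=np.array(m['distortion']);R=cv2.Rodrigues(np.array(m['rvec']))[0];t=np.array(m['tvec']);return K,D,R,t
def atz(n,uv,z):
    K,D,R,t=cam(n);p=cv2.undistortPoints(np.array(uv,float).reshape(-1,1,2),K,D).reshape(-1,2)
    r=np.c_[p,np.ones(len(p))]@R;c=-R.T@t
    return c+r*((z-c[2])/r[:,2])[:,None]
def proj(n,P):
    m=cams.camera_model(n);K,D,R,t=cam(n)
    return cv2.projectPoints(np.array(P,float).reshape(-1,1,3),np.array(m['rvec']),t,K,D)[0].reshape(-1,2)
def cloud(n,d):
    K,D,R,t=cam(n);v,u=np.mgrid[:480,:640]
    p=cv2.undistortPoints(np.stack([u,v],-1).reshape(-1,1,2).astype(float),K,D).reshape(-1,2)
    X=np.c_[p,np.ones(len(p))]*d.reshape(-1,1)
    return ((X-t)@R).reshape(480,640,3)
def crop(im,u0,v0,w,h,k,fn):
    c=cv2.resize(im[v0:v0+h,u0:u0+w],None,fx=k,fy=k,interpolation=cv2.INTER_CUBIC)
    for i in range(0,w,10):
        cv2.line(c,(i*k,0),(i*k,6 if (u0+i)%50 else 14),(0,255,255),1)
        if i%20==0: cv2.putText(c,str(u0+i),(i*k,24),0,.35,(0,255,255),1)
    for i in range(0,h,10):
        cv2.line(c,(0,i*k),(6,i*k),(0,255,255),1)
        if i%20==0: cv2.putText(c,str(v0+i),(8,i*k+4),0,.35,(0,255,255),1)
    cv2.imwrite(fn,c)
E
python3 - <<'E'
from h import *
im=cv2.imread('pics/top0.png')
crop(im,120,170,180,130,4,'pics/tA.png')
crop(im,300,170,190,135,4,'pics/tB.png')
d=np.load('top0_d.npy');P=cloud('top',d)
for n,z in(('red',286),):pass
T={'floor':(300,350),'red':(209,286),'blue':(354,258),'black':(269,263),'white':(416,289),'bottle':(314,252),'cap':(474,213)}
for k,(u,v) in T.items(): print(k,P[v,u].round(4))
print((-cam('top')[2].T@cam('top')[3]))
E
```

```text
floor [ 0.2399  0.0213 -0.0035]
red [0.3865 0.2316 0.0628]
blue [ 0.4523 -0.1066  0.0604]
black [0.4412 0.0936 0.0561]
white [ 0.3802 -0.2506  0.0535]
bottle [ 0.4653 -0.0126  0.0688]
cap [ 0.546  -0.3753  0.121 ]
[ 0.25660474 -0.01810678  1.33231512]
```

View pics/tA.png

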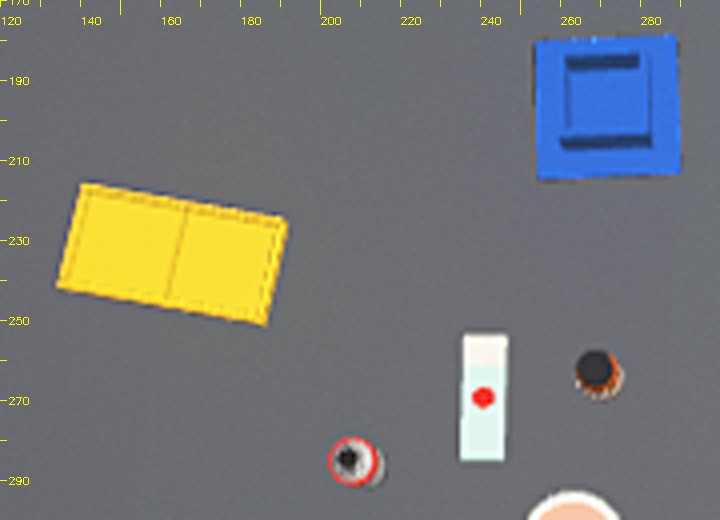

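View pics/tB.png

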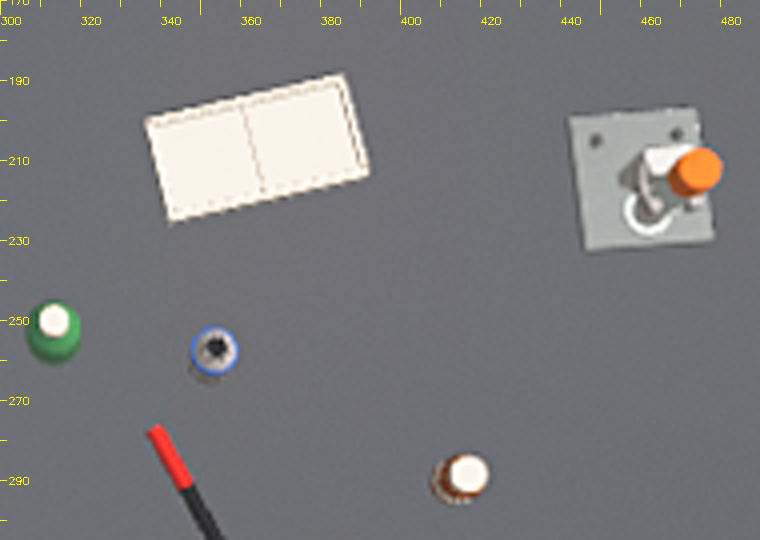

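```bash
python3 - <<'E'
from h import *
im=cv2.imread('pics/side0.png')
crop(im,210,140,180,110,4,'pics/sA.png')
crop(im,230,230,190,140,4,'pics/sB.png')
crop(im,340,345,110,100,6,'pics/sC.png')
for k,uv,z in [('redtop',(207,285),.06),('redring',(208.4,285.5),.046),('bluetop',(353.8,256.8),.06),('bluering',(353.3,257.4),.046),('black',(268.6,262.3),.058),('white',(416.6,288.5),.058),('bottle',(313.5,250.3),.07),('cap',(473.5,212.7),.126),('foot',(462,222.5),.013)]:
    p=atz('top',uv,z)[0];print(k,p.round(4),np.hypot(*p[:2]).round(3),'side px',proj('side',p).round(1))
def quad(c,z):
    p=atz('top',c,z)[:,:2];print(p.mean(0).round(4),'sides',np.linalg.norm(np.roll(p,-1,0)-p,axis=1).round(4),'dirs',[np.degrees(np.arctan2(*(q[::-1]))).round(1) for q in np.roll(p,-1,0)-p])
    print(' side px',proj('side',np.c_[p,np.full(4,z)]).round(1).tolist())
print('yellow');quad([(140,216),(192,224.5),(186.5,251),(134,242)],.012)
print('white');quad([(336.5,199.5),(386,188.5),(392,214),(342,225)],.012)
print('blue');quad([(253.5,180),(288.5,178.5),(290,213.5),(254.5,215)],.005)
print('clip');quad([(442,199),(473.5,197),(478.5,230),(446.5,232)],.008)
E
```

```text
redtop [0.3891 0.2369 0.06  ] 0.456 side px [[233.4 178.1]]
redring [0.3894 0.2363 0.046 ] 0.455 side px [[234.1 183.6]]
bluetop [ 0.4552 -0.1062  0.06  ] 0.467 side px [[287.  278.1]]
bluering [ 0.456 -0.106  0.046] 0.468 side px [[287.7 283.8]]
black [0.4426 0.0944 0.058 ] 0.453 side px [[265.8 213.7]]
white [ 0.3809 -0.2513  0.058 ] 0.456 side px [[254.  347.2]]
bottle [ 0.4691 -0.0114  0.07  ] 0.469 side px [[286.4 239.6]]
cap [ 0.5455 -0.3728  0.126 ] 0.661 side px [[379.5 362.4]]
foot [ 0.5479 -0.3766  0.013 ] 0.665 side px [[377.6 413.6]]
yellow
[0.5217 0.3589] sides [0.1308 0.0672 0.1311 0.0662] dirs [np.float64(-99.5), np.float64(170.9), np.float64(80.1), np.float64(-9.3)]
 side px [[299.7, 147.6], [299.8, 175.9], [271.0, 176.7], [273.2, 148.2]]
white
[ 0.5887 -0.1369] sides [0.127  0.0668 0.1271 0.0663] dirs [np.float64(-77.2), np.float64(-168.6), np.float64(102.6), np.float64(11.4)]
 side px [[364.6, 272.7], [398.1, 317.2], [363.4, 328.3], [332.3, 282.0]]
blue
[0.6167 0.094 ] sides [0.0884 0.0909 0.0886 0.0908] dirs [np.float64(-87.5), np.float64(-177.2), np.float64(92.4), np.float64(2.7)]
 side px [[364.0, 208.9], [376.5, 233.2], [334.0, 240.2], [323.6, 215.1]]
clip
[ 0.5695 -0.3743] sides [0.0784 0.0843 0.0787 0.0843] dirs [np.float64(-86.4), np.float64(-174.8), np.float64(93.6), np.float64(5.0)]
 side px [[407.6, 384.9], [427.0, 426.8], [372.9, 441.4], [356.5, 397.5]]
```

View pics/sA.png

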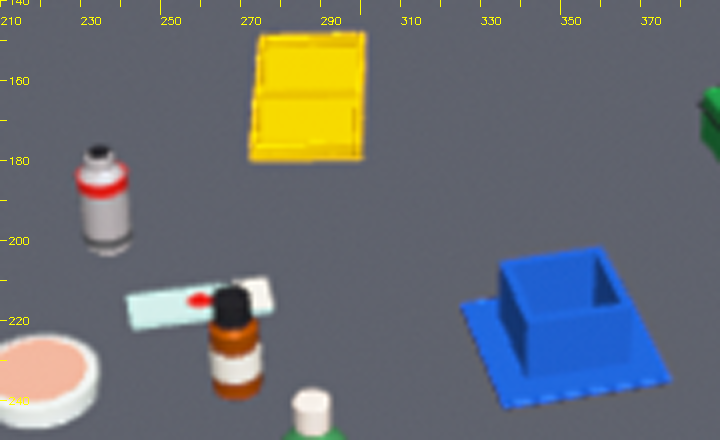

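View pics/sB.png

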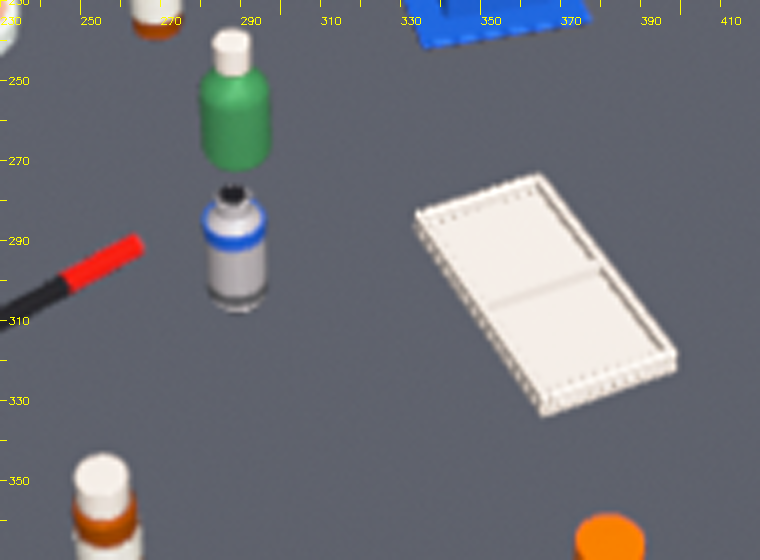

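View pics/sC.png

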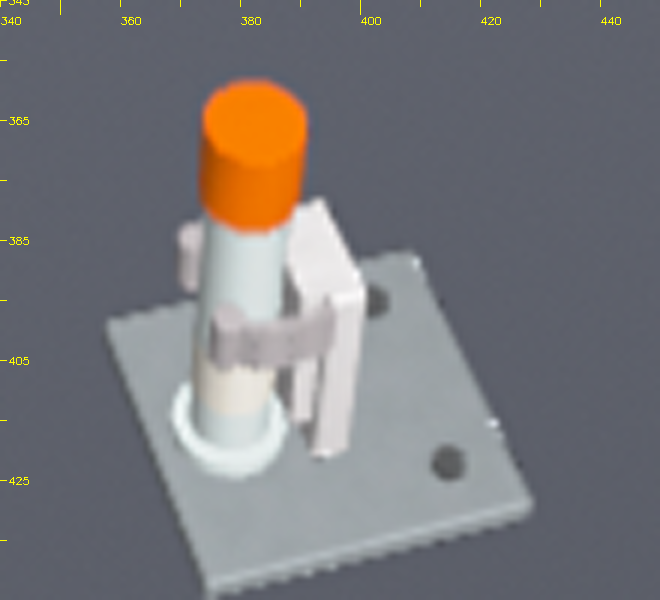

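Both cameras agree to about 2 px, and the tray and base sizes come out right. Next I'll triangulate the tops and check the tool axes.

```bash
cat >> h.py <<'E'
def tri(a,b):
    def n(c,uv):
        K,D,R,t=cam(c);return cv2.undistortPoints(np.array(uv,float).reshape(1,1,2),K,D).reshape(2,1),np.c_[R,t]
    (x1,P1),(x2,P2)=n('top',a),n('side',b)
    X=cv2.triangulatePoints(P1,P2,x1,x2)[:,0];return X[:3]/X[3]
from scipy.spatial.transform import Rotation as Ro
def plan(x,y,z,jaw=None):
    """delta in tool axes (cm), yaw turn about tool y (deg) so that tool z axis lies at world angle jaw mod 180"""
    s=ctrl.get_state();R=Ro.from_quat(s['tcp_rot']).as_matrix()
    print('t',round(s['time'],2),'pos',s['eef_pos'].round(4),'open',round(s['opening'],3),'F',s['contact_force'].round(1),'q',s['qpos'].round(2))
    a=np.degrees(np.arctan2(R[1,2],R[0,2]));print('jaw angle',a.round(1),'tooly',R[:,1].round(3))
    print('txyz cm',(R.T@(np.array([x,y,z])-s['eef_pos'])*100).round(2))
    if jaw is not None:
        da=(jaw-a+90)%180-90; print('ay',-da.round(1) ,'(world turn',da.round(1),')')
E
python3 - <<'E'
from h import *
for k,a,b in [('red',(207,285),(234.4,177.8)),('blue',(353.8,256.8),(288.3,278.6)),('black',(268.6,262.3),(268,212.8)),('white',(416.6,288.5),(255.6,347.5)),('bottle',(313.5,250.3),(288,239)),('cap',(473.5,212.7),(382.5,365.3))]:
    print(k,tri(a,b).round(4))
plan(.389,.237,.15,90)
E
```

```text
red [0.3903 0.2369 0.0602]
blue [ 0.4565 -0.1063  0.0584]
black [0.4449 0.0944 0.0591]
white [ 0.3822 -0.2515  0.0567]
bottle [ 0.4706 -0.0114  0.0706]
cap [ 0.5482 -0.3745  0.1206]
t 0.1 pos [0.287  0.6102 0.1944] open 1.003 F [-1.1 -0.4  0.3] q [ 0.98  0.29  1.58  0.    1.28 -0.15]
jaw angle 64.8 tooly [-0.001 -0.002 -1.   ]
txyz cm [ 25.12   4.5  -29.42]
ay -25.2 (world turn 25.2 )
```

Call:
play_rows([
  {"claw": 8.5,"tx": 25.2,"ty": 7.5,"tz": -29.4,"ay": 53},
  {"claw": 8.5,"tx": 25.2,"ty": 7.5,"tz": -29.4,"ay": 53},
  {"claw": 8.5,"tx": 25.2,"ty": 7.5,"tz": -29.4,"ay": 53},
  {"claw": 8.5,"tx": 25.2,"ty": 7.5,"tz": -29.4,"ay": 53},
  {"claw": 8.5,"tx": 25.2,"ty": 7.5,"tz": -29.4,"ay": 53},
  {"claw": 8.5,"tx": 25.2,"ty": 7.5,"tz": -29.4,"ay": 53},
  {"claw": 8.5,"tx": 25.2,"ty": 7.5,"tz": -29.4,"ay": 53},
  {"claw": 8.5,"tx": 25.2,"ty": 7.5,"tz": -29.4,"ay": 53},
  {"claw": 8.5,"tx": 25.2,"ty": 7.5,"tz": -29.4,"ay": 53},
  {"claw": 8.5,"tx": 25.2,"ty": 7.5,"tz": -29.4,"ay": 53},
  {"claw": 8.5,"tx": 25.2,"ty": 7.5,"tz": -29.4,"ay": 53},
  {"claw": 8.5,"tx": 25.2,"ty": 7.5,"tz": -29.4,"ay": 53},
], grip_force=50)

```text
invalid input at $.steps[0]: expected keys claw, tx, ty, tz, ax, ay, az
```

```bash
python3 - <<'E'
from h import *
plan(.390,.237,.012,12)
for n in('side','top'):
    im,d=cams.read_camera(n);cv2.imwrite(f'pics/{n}1.png',im)
crop(cv2.imread('pics/side1.png'),160,100,150,120,5,'pics/s1c.png')
E
```

```text
t 0.1 pos [0.287  0.6102 0.1944] open 1.003 F [-1.1 -0.4  0.3] q [ 0.98  0.29  1.58  0.    1.28 -0.15]
jaw angle 64.8 tooly [-0.001 -0.002 -1.   ]
txyz cm [ 25.22  18.3  -29.35]
ay 52.8 (world turn -52.8 )
```

View pics/s1c.png

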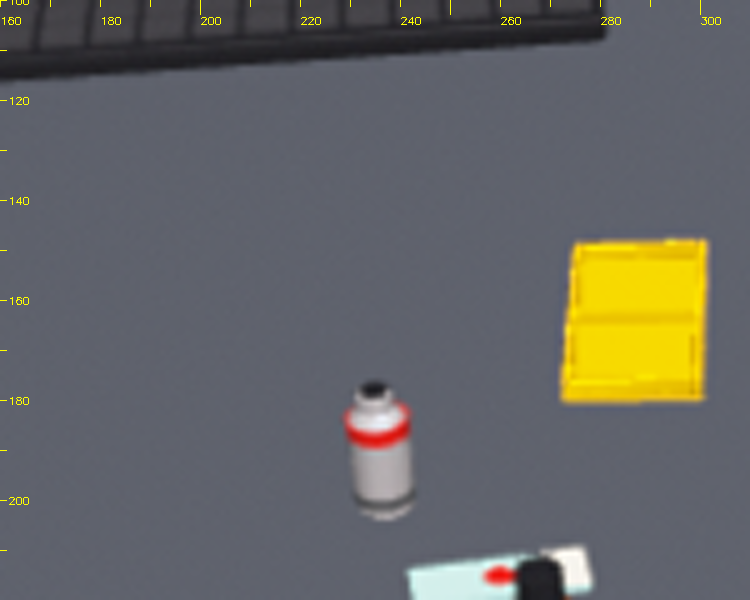

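The call was refused because every row needs all seven keys, so nothing moved. Red lens is still at (235,190).

Call:
play_rows([
  {"claw": 8.5,"tx": 25.2,"ty": 7.5,"tz": -29.4,"ax": 0,"ay": 53,"az": 0},
  {"claw": 8.5,"tx": 25.2,"ty": 7.5,"tz": -29.4,"ax": 0,"ay": 53,"az": 0},
  {"claw": 8.5,"tx": 25.2,"ty": 7.5,"tz": -29.4,"ax": 0,"ay": 53,"az": 0},
  {"claw": 8.5,"tx": 25.2,"ty": 7.5,"tz": -29.4,"ax": 0,"ay": 53,"az": 0},
  {"claw": 8.5,"tx": 25.2,"ty": 7.5,"tz": -29.4,"ax": 0,"ay": 53,"az": 0},
  {"claw": 8.5,"tx": 25.2,"ty": 7.5,"tz": -29.4,"ax": 0,"ay": 53,"az": 0},
  {"claw": 8.5,"tx": 25.2,"ty": 7.5,"tz": -29.4,"ax": 0,"ay": 53,"az": 0},
  {"claw": 8.5,"tx": 25.2,"ty": 7.5,"tz": -29.4,"ax": 0,"ay": 53,"az": 0},
  {"claw": 8.5,"tx": 25.2,"ty": 7.5,"tz": -29.4,"ax": 0,"ay": 53,"az": 0},
  {"claw": 8.5,"tx": 25.2,"ty": 7.5,"tz": -29.4,"ax": 0,"ay": 53,"az": 0},
  {"claw": 8.5,"tx": 25.2,"ty": 7.5,"tz": -29.4,"ax": 0,"ay": 53,"az": 0},
  {"claw": 8.5,"tx": 25.2,"ty": 7.5,"tz": -29.4,"ax": 0,"ay": 53,"az": 0},
], grip_force=50)

```text
time: 1.2
eef_pos: [0.3903, 0.2366, 0.1205]
tcp_rot: [0.548, -0.447, 0.447, -0.548]
contact_force: [-0.3, -0.1, 0.3]
opening: 0.995
```

```bash
python3 - <<'E'
from h import *
plan(.390,.237,.012,12)
for n in('side','top'):
    im,d=cams.read_camera(n);cv2.imwrite(f'pics/{n}2.png',im)
crop(cv2.imread('pics/side2.png'),160,100,150,120,5,'pics/s2c.png')
E
```

```text
t 1.2 pos [0.3903 0.2366 0.1205] open 0.995 F [-0.3 -0.1  0.3] q [ 0.32 -0.13  2.16  0.    1.11  0.12]
jaw angle 11.6 tooly [-0.  0. -1.]
txyz cm [-4.000e-02  1.085e+01 -1.000e-02]
ay -0.4 (world turn 0.4 )
```

View pics/s2c.png

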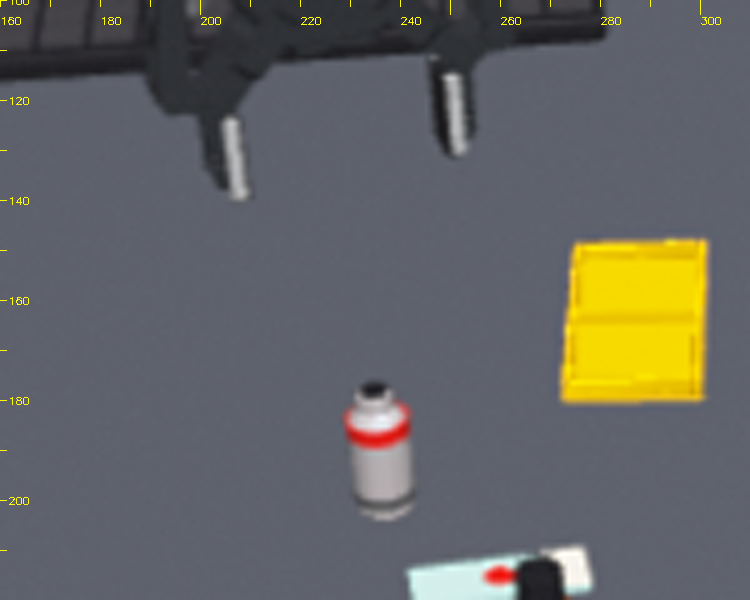

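Call:
play_rows([
  {"claw": 8.5,"tx": 0,"ty": 4,"tz": 0,"ax": 0,"ay": 0,"az": 0},
  {"claw": 8.5,"tx": 0,"ty": 8,"tz": 0,"ax": 0,"ay": 0,"az": 0},
  {"claw": 8.5,"tx": 0,"ty": 10.8,"tz": 0,"ax": 0,"ay": 0,"az": 0},
  {"claw": 8.5,"tx": 0,"ty": 10.8,"tz": 0,"ax": 0,"ay": 0,"az": 0},
  {"claw": 4,"tx": 0,"ty": 10.8,"tz": 0,"ax": 0,"ay": 0,"az": 0},
  {"claw": 3.5,"tx": 0,"ty": 10.8,"tz": 0,"ax": 0,"ay": 0,"az": 0},
  {"claw": 2.5,"tx": 0,"ty": 10.8,"tz": 0,"ax": 0,"ay": 0,"az": 0},
  {"claw": 1.5,"tx": 0,"ty": 10.8,"tz": 0,"ax": 0,"ay": 0,"az": 0},
  {"claw": 1.5,"tx": 0,"ty": 10.8,"tz": 0,"ax": 0,"ay": 0,"az": 0},
  {"claw": 1.5,"tx": 0,"ty": 10.8,"tz": 0,"ax": 0,"ay": 0,"az": 0},
  {"claw": 1.5,"tx": 0,"ty": 10.8,"tz": 0,"ax": 0,"ay": 0,"az": 0},
  {"claw": 1.5,"tx": 0,"ty": 10.8,"tz": 0,"ax": 0,"ay": 0,"az": 0},
], grip_force=50)

```text
time: 2.3
eef_pos: [0.3918, 0.238, 0.0143]
tcp_rot: [-0.548, 0.445, -0.447, 0.55]
contact_force: [0.1, 0.4, 5.6]
opening: 0.184
```

```bash
python3 - <<'E'
from h import *
plan(.596,-.1673,.13,12)
for n in('side',):
    im,d=cams.read_camera(n);cv2.imwrite(f'pics/{n}3.png',im)
crop(cv2.imread('pics/side3.png'),160,100,150,120,5,'pics/s3c.png')
E
```

```text
t 2.3 pos [0.3918 0.238  0.0143] open 0.184 F [0.1 0.4 5.6] q [0.32 0.05 2.22 0.   0.87 0.12]
jaw angle 11.8 tooly [ 0.003  0.001 -1.   ]
txyz cm [ 43.84 -11.55  11.75]
ay -0.2 (world turn 0.2 )
```

View pics/s3c.png

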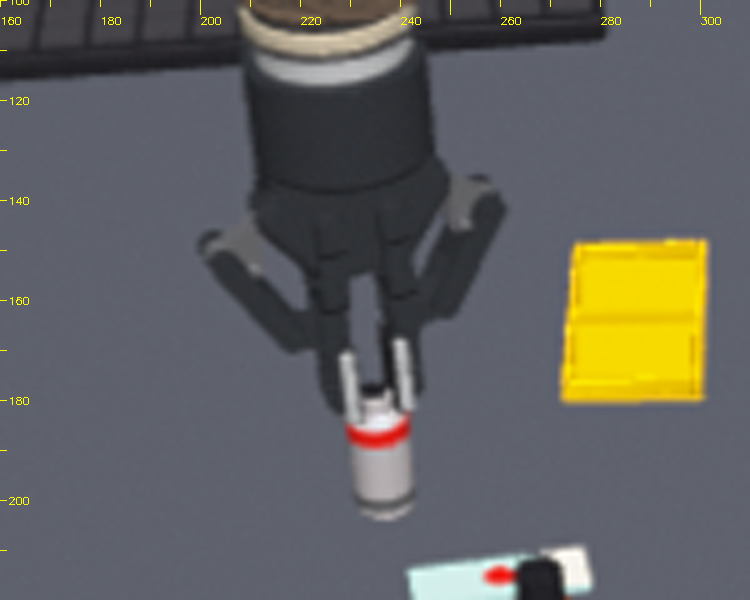

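The opening is 15.7 mm, which matches the 16 mm nose and not the 27 mm barrel. The picture also shows the tips ending at the red ring, at about (238,183). I'll check the reported tool height against the images.

```bash
python3 - <<'E'
from h import *
s=ctrl.get_state();p=s['eef_pos'];print(p)
for z in(0,.01,.02,.03,.04): print(z,proj('side',p+[0,0,z]).round(1))
q=np.array([.3903,.2366,.1205])
for z in(0,.013,.03,.04): print('open',z,proj('side',q+[0,0,z]).round(1))
R=Ro.from_quat(s['tcp_rot']).as_matrix();print(R.round(3))
crop(cv2.imread('pics/top2.png'),150,220,150,120,5,'pics/t2c.png')
im,d=cams.read_camera('top');cv2.imwrite('pics/top3.png',im)
crop(im,150,220,150,120,5,'pics/t3c.png')
E
```

```text
[0.39183263 0.2380155  0.01432843]
0 [[236.5 194.9]]
0.01 [[236.1 191.2]]
0.02 [[235.7 187.4]]
0.03 [[235.2 183.7]]
0.04 [[234.8 179.9]]
open 0 [[231.2 154.1]]
open 0.013 [[230.6 148.8]]
open 0.03 [[229.8 141.7]]
open 0.04 [[229.3 137.5]]
[[ 0.204  0.003  0.979]
 [-0.979  0.001  0.204]
 [-0.001 -1.     0.003]]
```

View pics/t2c.png

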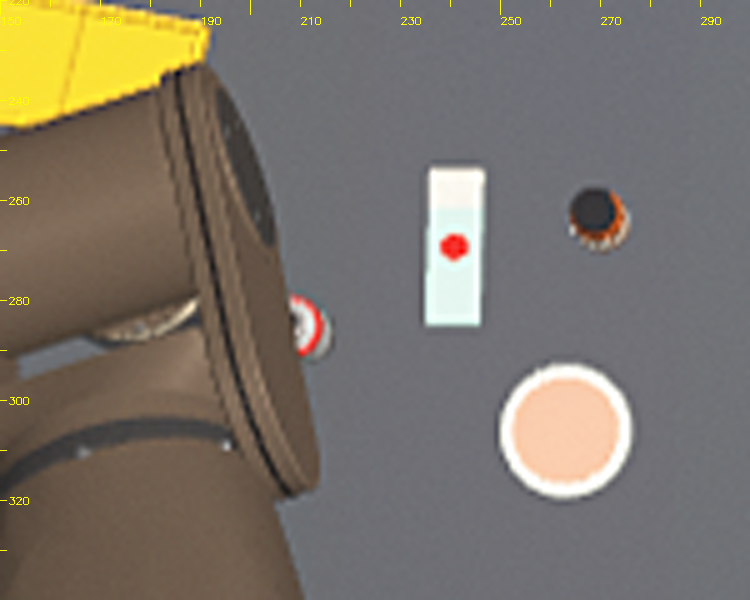

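View pics/t3c.png

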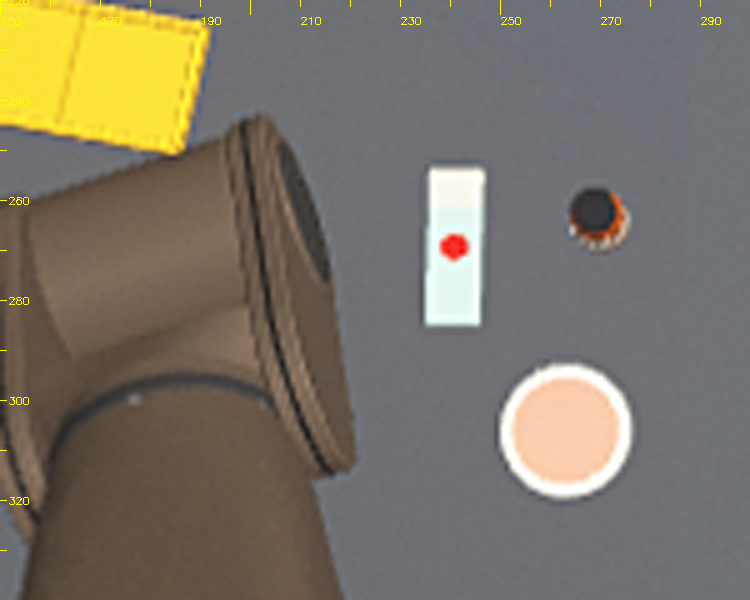

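The visible fingertips sit about 30 mm higher than the reported TCP. At open, px (229,135) corresponds to z≈0.165, where TCP 0.1205 + 0.013 was expected. So the pads closed on the nose and are resting on the shoulder, though the lens hasn't moved. I'll open, go 28 mm lower with small steps and check again.

Call:
play_rows([
  {"claw": 3,"tx": 0,"ty": -0.3,"tz": 0,"ax": 0,"ay": 0,"az": 0},
  {"claw": 5,"tx": 0,"ty": -0.4,"tz": 0,"ax": 0,"ay": 0,"az": 0},
  {"claw": 6,"tx": 0,"ty": -0.4,"tz": 0,"ax": 0,"ay": 0,"az": 0},
  {"claw": 6,"tx": 0,"ty": -0.4,"tz": 0,"ax": 0,"ay": 0,"az": 0},
  {"claw": 6,"tx": 0,"ty": -0.4,"tz": 0,"ax": 0,"ay": 0,"az": 0},
  {"claw": 6,"tx": 0,"ty": -0.4,"tz": 0,"ax": 0,"ay": 0,"az": 0},
  {"claw": 6,"tx": 0,"ty": 0.4,"tz": 0,"ax": 0,"ay": 0,"az": 0},
  {"claw": 6,"tx": 0,"ty": 1.2,"tz": 0,"ax": 0,"ay": 0,"az": 0},
  {"claw": 6,"tx": 0,"ty": 2,"tz": 0,"ax": 0,"ay": 0,"az": 0},
  {"claw": 6,"tx": 0,"ty": 2.6,"tz": 0,"ax": 0,"ay": 0,"az": 0},
  {"claw": 6,"tx": 0,"ty": 2.6,"tz": 0,"ax": 0,"ay": 0,"az": 0},
], grip_force=50)

```text
time: 3.32
eef_pos: [0.3884, 0.2368, -0.0154]
tcp_rot: [0.55, -0.447, 0.445, -0.547]
contact_force: [0.0, -0.5, 0.4]
opening: 0.7
```

```bash
python3 - <<'E'
from h import *
plan(.390,.237,-.015,12)
for n in('side',):
    im,d=cams.read_camera(n);cv2.imwrite(f'pics/{n}4.png',im)
crop(cv2.imread('pics/side4.png'),160,100,150,120,5,'pics/s4c.png')
E
```

```text
t 3.32 pos [ 0.3884  0.2368 -0.0154] open 0.7 F [ 0.  -0.5  0.4] q [ 0.32  0.1   2.23 -0.    0.81  0.12]
jaw angle 11.8 tooly [-0.004 -0.001 -1.   ]
txyz cm [ 0.01 -0.04  0.16]
ay -0.2 (world turn 0.2 )
```

View pics/s4c.png

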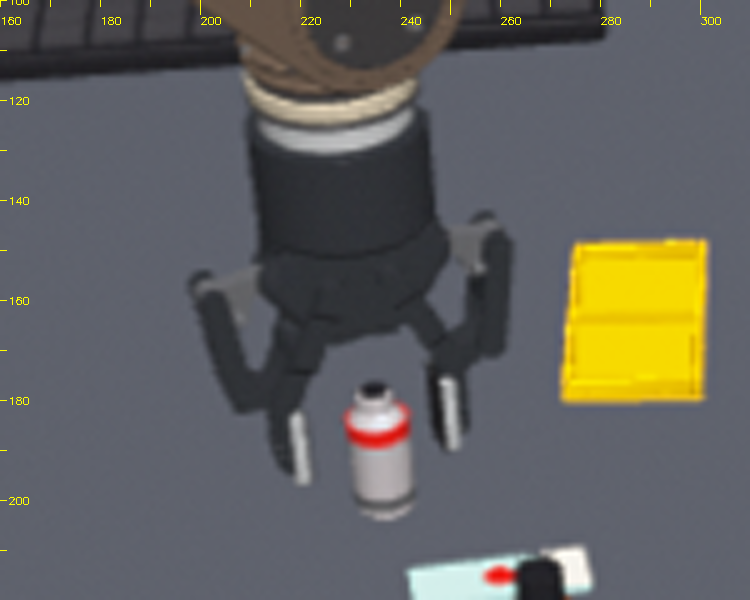

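The open tips are now at about z 0.021, centred at px (234,192) beside the barrel. Next I'll close and lift a little.

Call:
play_rows([
  {"claw": 4,"tx": 0,"ty": 0,"tz": 0.1,"ax": 0,"ay": 0,"az": 0},
  {"claw": 3,"tx": 0,"ty": 0,"tz": 0.1,"ax": 0,"ay": 0,"az": 0},
  {"claw": 2,"tx": 0,"ty": 0,"tz": 0.1,"ax": 0,"ay": 0,"az": 0},
  {"claw": 2,"tx": 0,"ty": 0,"tz": 0.1,"ax": 0,"ay": 0,"az": 0},
  {"claw": 2,"tx": 0,"ty": 0,"tz": 0.1,"ax": 0,"ay": 0,"az": 0},
  {"claw": 2,"tx": 0,"ty": 0,"tz": 0.1,"ax": 0,"ay": 0,"az": 0},
  {"claw": 2,"tx": 0,"ty": 0,"tz": 0.1,"ax": 0,"ay": 0,"az": 0},
  {"claw": 2,"tx": 0,"ty": -0.5,"tz": 0.1,"ax": 0,"ay": 0,"az": 0},
  {"claw": 2,"tx": 0,"ty": -2,"tz": 0.1,"ax": 0,"ay": 0,"az": 0},
  {"claw": 2,"tx": 0,"ty": -4,"tz": 0.1,"ax": 0,"ay": 0,"az": 0},
  {"claw": 2,"tx": 0,"ty": -4,"tz": 0.1,"ax": 0,"ay": 0,"az": 0},
], grip_force=50)

```text
time: 4.28
eef_pos: [0.3932, 0.2384, 0.0295]
tcp_rot: [-0.547, 0.445, -0.447, 0.55]
contact_force: [1.2, 1.3, -0.5]
opening: 0.3
```

```bash
python3 - <<'E'
from h import *
plan(.596,-.1673,.085,12)
for n in('side',):
    im,d=cams.read_camera(n);cv2.imwrite(f'pics/{n}5.png',im)
crop(cv2.imread('pics/side5.png'),160,100,150,120,5,'pics/s5c.png')
E
```

```text
t 4.28 pos [0.3932 0.2384 0.0295] open 0.3 F [ 1.2  1.3 -0.5] q [0.32 0.02 2.21 0.   0.9  0.12]
jaw angle 11.8 tooly [ 0.005  0.002 -1.   ]
txyz cm [43.86 -5.51 11.58]
ay -0.2 (world turn 0.2 )
```

View pics/s5c.png

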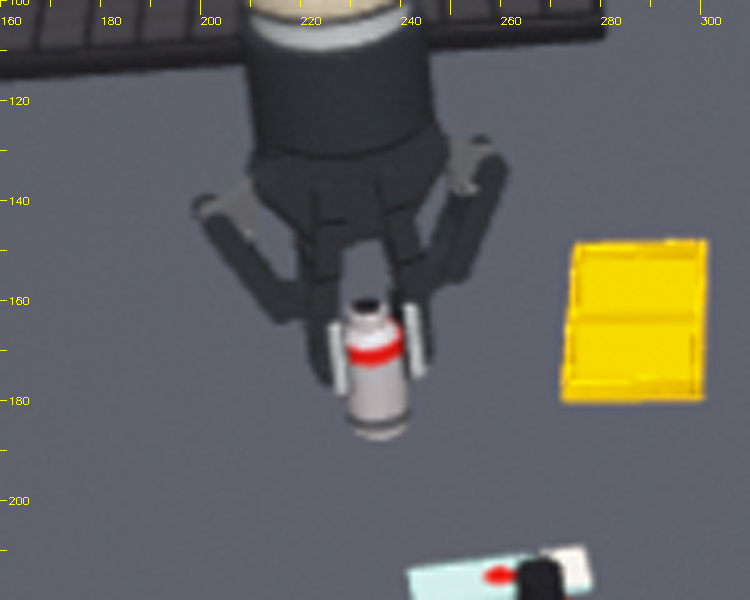

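Red lens is held upright: the top is at px (234,161), the foot at (238,187), and the opening of 25.6 mm is close to 27. Now I'll carry it to the far white bay.

Call:
play_rows([
  {"claw": 2,"tx": 0,"ty": -1.5,"tz": 0,"ax": 0,"ay": 0,"az": 0},
  {"claw": 2,"tx": 0,"ty": -3.5,"tz": 0,"ax": 0,"ay": 0,"az": 0},
  {"claw": 2,"tx": 1.5,"ty": -5.5,"tz": 0.4,"ax": 0,"ay": 0,"az": 0},
  {"claw": 2,"tx": 4,"ty": -5.5,"tz": 1.1,"ax": 0,"ay": 0,"az": 0},
  {"claw": 2,"tx": 7.5,"ty": -5.5,"tz": 2,"ax": 0,"ay": 0,"az": 0},
  {"claw": 2,"tx": 11,"ty": -5.5,"tz": 2.9,"ax": 0,"ay": 0,"az": 0},
  {"claw": 2,"tx": 14.5,"ty": -5.5,"tz": 3.8,"ax": 0,"ay": 0,"az": 0},
  {"claw": 2,"tx": 18,"ty": -5.5,"tz": 4.8,"ax": 0,"ay": 0,"az": 0},
  {"claw": 2,"tx": 21.5,"ty": -5.5,"tz": 5.7,"ax": 0,"ay": 0,"az": 0},
  {"claw": 2,"tx": 25,"ty": -5.5,"tz": 6.6,"ax": 0,"ay": 0,"az": 0},
  {"claw": 2,"tx": 28,"ty": -5.5,"tz": 7.4,"ax": 0,"ay": 0,"az": 0},
  {"claw": 2,"tx": 30,"ty": -5.5,"tz": 7.9,"ax": 0,"ay": 0,"az": 0},
])

```text
time: 5.33
eef_pos: [0.53, -0.0425, 0.0801]
tcp_rot: [0.549, -0.447, 0.446, -0.548]
contact_force: [-0.4, 0.3, -0.9]
opening: 0.295
```

```bash
python3 - <<'E'
from h import *
plan(.596,-.1673,.085,12)
E
```

```text
t 5.33 pos [ 0.53   -0.0425  0.0801] open 0.295 F [-0.4  0.3 -0.9] q [-0.27  0.1   2.02 -0.    1.02 -0.47]
jaw angle 11.7 tooly [-0.002 -0.    -1.   ]
txyz cm [13.56 -0.5   3.94]
ay -0.3 (world turn 0.3 )
```

Call:
play_rows([
  {"claw": 2,"tx": 2,"ty": 0,"tz": 0.6,"ax": 0,"ay": 0,"az": 0},
  {"claw": 2,"tx": 5,"ty": 0,"tz": 1.4,"ax": 0,"ay": 0,"az": 0},
  {"claw": 2,"tx": 8,"ty": 0,"tz": 2.3,"ax": 0,"ay": 0,"az": 0},
  {"claw": 2,"tx": 11,"ty": 0,"tz": 3.2,"ax": 0,"ay": 0,"az": 0},
  {"claw": 2,"tx": 13,"ty": 0,"tz": 3.8,"ax": 0,"ay": 0,"az": 0},
  {"claw": 2,"tx": 13.6,"ty": 0,"tz": 3.9,"ax": 0,"ay": 0,"az": 0},
  {"claw": 2,"tx": 13.6,"ty": 2,"tz": 3.9,"ax": 0,"ay": 0,"az": 0},
  {"claw": 2,"tx": 13.6,"ty": 4.5,"tz": 3.9,"ax": 0,"ay": 0,"az": 0},
  {"claw": 2,"tx": 13.6,"ty": 6,"tz": 3.9,"ax": 0,"ay": 0,"az": 0},
  {"claw": 2,"tx": 13.6,"ty": 6.5,"tz": 3.9,"ax": 0,"ay": 0,"az": 0},
  {"claw": 2,"tx": 13.6,"ty": 6.5,"tz": 3.9,"ax": 0,"ay": 0,"az": 0},
  {"claw": 2,"tx": 13.6,"ty": 6.5,"tz": 3.9,"ax": 0,"ay": 0,"az": 0},
])

```text
time: 6.33
eef_pos: [0.5955, -0.1644, 0.0164]
tcp_rot: [0.549, -0.446, 0.445, -0.549]
contact_force: [0.5, 0.3, 0.2]
opening: 0.299
```

```bash
python3 - <<'E'
from h import *
plan(.596,-.1673,-.010,12)
im,d=cams.read_camera('side');cv2.imwrite('pics/side6.png',im)
crop(im,310,210,150,120,5,'pics/s6c.png')
E
```

```text
t 6.33 pos [ 0.5955 -0.1644  0.0164] open 0.299 F [0.5 0.3 0.2] q [-0.43  0.37  1.83  0.    0.94 -0.64]
jaw angle 11.8 tooly [-0.001  0.    -1.   ]
txyz cm [ 0.29  2.64 -0.01]
ay -0.2 (world turn 0.2 )
```

View pics/s6c.png

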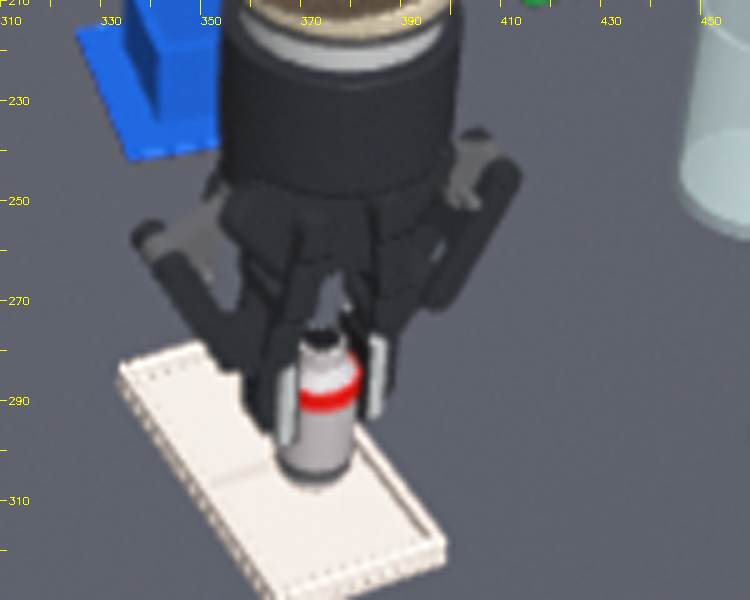

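The lens hangs over the far bay, foot at (373,305), upright. Lower it, release and back off upward.

Call:
play_rows([
  {"claw": 2,"tx": 0.3,"ty": 1,"tz": 0,"ax": 0,"ay": 0,"az": 0},
  {"claw": 2,"tx": 0.3,"ty": 2,"tz": 0,"ax": 0,"ay": 0,"az": 0},
  {"claw": 2,"tx": 0.3,"ty": 2.6,"tz": 0,"ax": 0,"ay": 0,"az": 0},
  {"claw": 2,"tx": 0.3,"ty": 2.6,"tz": 0,"ax": 0,"ay": 0,"az": 0},
  {"claw": 2,"tx": 0.3,"ty": 2.6,"tz": 0,"ax": 0,"ay": 0,"az": 0},
])

```text
time: 6.8
eef_pos: [0.5969, -0.1684, -0.0086]
tcp_rot: [0.549, -0.446, 0.446, -0.549]
contact_force: [-1.7, 0.2, 3.9]
opening: 0.296
```

```bash
python3 - <<'E'
from h import *
plan(.596,-.1673,-.010,12)
im,d=cams.read_camera('side');cv2.imwrite('pics/side7.png',im)
crop(im,310,210,150,130,5,'pics/s7c.png')
E
```

```text
t 6.8 pos [ 0.5969 -0.1684 -0.0086] open 0.296 F [-1.7  0.2  3.9] q [-0.44  0.41  1.83 -0.    0.9  -0.64]
jaw angle 11.8 tooly [ 0.    -0.001 -1.   ]
txyz cm [-0.12  0.14 -0.07]
ay -0.2 (world turn 0.2 )
```

View pics/s7c.png

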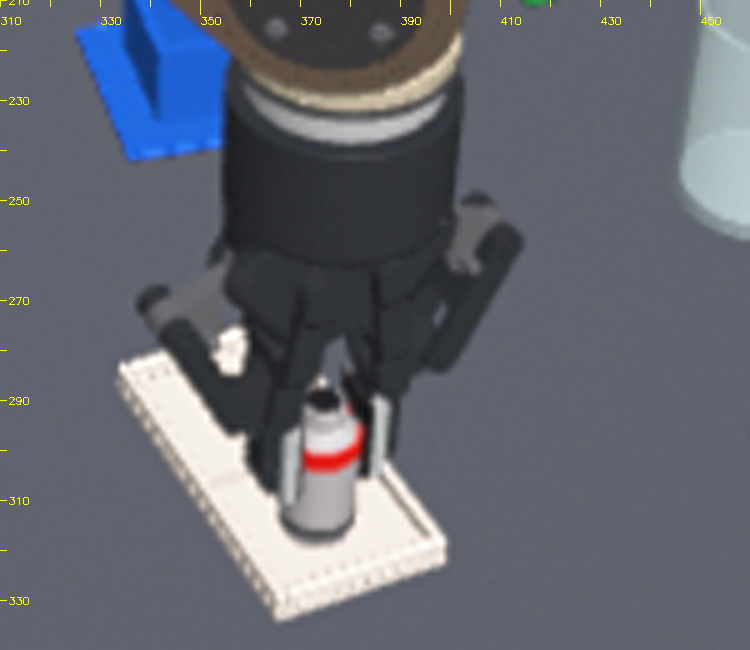

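Foot is on the floor in the bay, at (374,316), with a light 3.9 N contact. Release.

Call:
play_rows([
  {"claw": 3.5,"tx": 0,"ty": 0,"tz": 0,"ax": 0,"ay": 0,"az": 0},
  {"claw": 4.5,"tx": 0,"ty": 0,"tz": 0,"ax": 0,"ay": 0,"az": 0},
  {"claw": 5,"tx": 0,"ty": 0,"tz": 0,"ax": 0,"ay": 0,"az": 0},
  {"claw": 5,"tx": 0,"ty": 0,"tz": 0,"ax": 0,"ay": 0,"az": 0},
  {"claw": 5,"tx": 0,"ty": -2,"tz": 0,"ax": 0,"ay": 0,"az": 0},
  {"claw": 5,"tx": 0,"ty": -5,"tz": 0,"ax": 0,"ay": 0,"az": 0},
  {"claw": 5,"tx": 0,"ty": -8,"tz": 0,"ax": 0,"ay": 0,"az": 0},
  {"claw": 7,"tx": 0,"ty": -10,"tz": 0,"ax": 0,"ay": 0,"az": 0},
  {"claw": 7,"tx": 0,"ty": -10,"tz": 0,"ax": 0,"ay": 0,"az": 0},
])

```text
time: 7.6
eef_pos: [0.6001, -0.1695, 0.0967]
tcp_rot: [-0.548, 0.442, -0.449, 0.55]
contact_force: [1.2, -1.1, 1.8]
opening: 0.817
```

```bash
python3 - <<'E'
from h import *
plan(.456,-.106,.09,12)
im,d=cams.read_camera('side');cv2.imwrite('pics/side8.png',im)
crop(im,310,210,150,130,5,'pics/s8c.png')
E
```

```text
t 7.6 pos [ 0.6001 -0.1695  0.0967] open 0.817 F [ 1.2 -1.1  1.8] q [-0.44  0.27  1.79  0.    1.07 -0.64]
jaw angle 11.8 tooly [ 0.01  -0.004 -1.   ]
txyz cm [ -9.16   0.51 -12.81]
ay -0.2 (world turn 0.2 )
```

View pics/s8c.png

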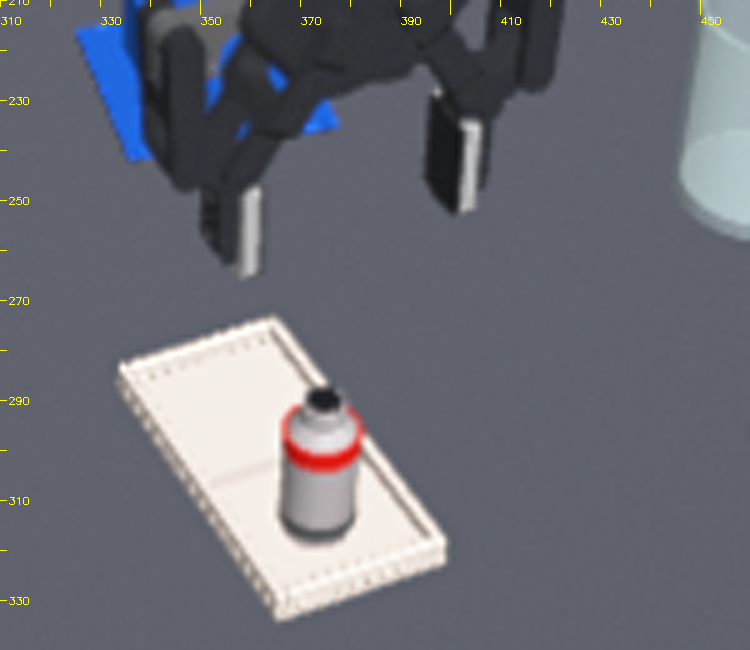

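Red lens stands upright in its bay, foot at (373,316). Next, the blue lens.

Call:
play_rows([
  {"claw": 6.5,"tx": -2,"ty": 0,"tz": -2.8,"ax": 0,"ay": 0,"az": 0},
  {"claw": 6.5,"tx": -4.2,"ty": 0,"tz": -5.9,"ax": 0,"ay": 0,"az": 0},
  {"claw": 6.5,"tx": -6.4,"ty": 0,"tz": -8.9,"ax": 0,"ay": 0,"az": 0},
  {"claw": 6.5,"tx": -8.2,"ty": 0.5,"tz": -11.5,"ax": 0,"ay": 0,"az": 0},
  {"claw": 6.5,"tx": -9.2,"ty": 1.5,"tz": -12.6,"ax": 0,"ay": 0,"az": 0},
  {"claw": 6.5,"tx": -9.2,"ty": 3,"tz": -12.6,"ax": 0,"ay": 0,"az": 0},
  {"claw": 6.5,"tx": -9.2,"ty": 3,"tz": -12.6,"ax": 0,"ay": 0,"az": 0},
  {"claw": 6.5,"tx": -9.2,"ty": 3,"tz": -12.6,"ax": 0,"ay": 0,"az": 0},
  {"claw": 6.5,"tx": -9.2,"ty": 3,"tz": -12.6,"ax": 0,"ay": 0,"az": 0},
])

```text
time: 8.4
eef_pos: [0.4545, -0.1038, 0.0605]
tcp_rot: [0.549, -0.446, 0.446, -0.549]
contact_force: [-1.5, -0.2, 1.2]
opening: 0.763
```

```bash
python3 - <<'E'
from h import *
plan(.456,-.106,-.015,12)
im,d=cams.read_camera('side');cv2.imwrite('pics/side9.png',im)
crop(im,220,200,150,130,5,'pics/s9c.png')
E
```

```text
t 8.4 pos [ 0.4545 -0.1038  0.0605] open 0.763 F [-1.5 -0.2  1.2] q [-0.44 -0.02  2.18 -0.    0.98 -0.65]
jaw angle 11.8 tooly [-0.001  0.    -1.   ]
txyz cm [0.25 7.55 0.1 ]
ay -0.2 (world turn 0.2 )
```

View pics/s9c.png

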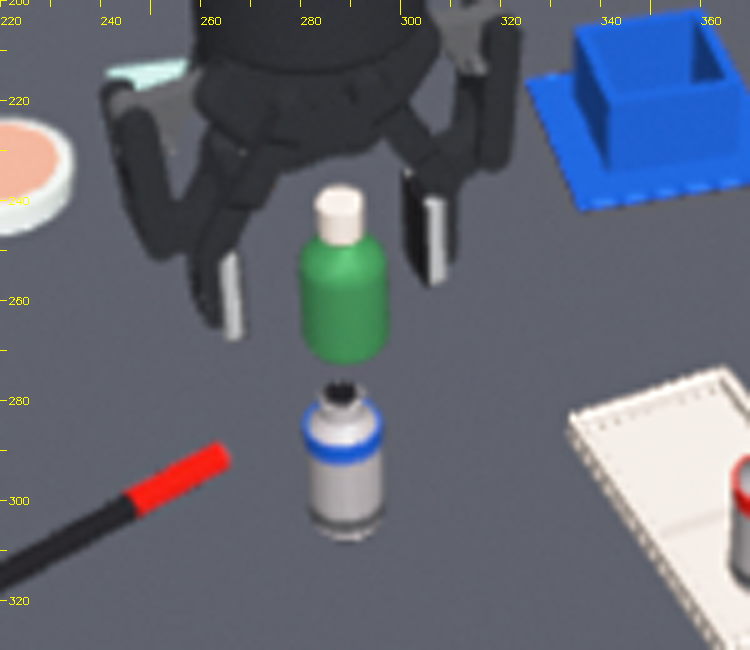

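The fingers straddle the blue lens, with the tip midpoint at (285,261), which matches z≈0.10 as expected. Descend and close.

Call:
play_rows([
  {"claw": 6.2,"tx": 0.2,"ty": 2,"tz": 0.1,"ax": 0,"ay": 0,"az": 0},
  {"claw": 6.2,"tx": 0.2,"ty": 4.5,"tz": 0.1,"ax": 0,"ay": 0,"az": 0},
  {"claw": 6.2,"tx": 0.2,"ty": 6.5,"tz": 0.1,"ax": 0,"ay": 0,"az": 0},
  {"claw": 6.2,"tx": 0.2,"ty": 7.5,"tz": 0.1,"ax": 0,"ay": 0,"az": 0},
  {"claw": 6.2,"tx": 0.2,"ty": 7.5,"tz": 0.1,"ax": 0,"ay": 0,"az": 0},
  {"claw": 4,"tx": 0.2,"ty": 7.5,"tz": 0.1,"ax": 0,"ay": 0,"az": 0},
  {"claw": 3,"tx": 0.2,"ty": 7.5,"tz": 0.1,"ax": 0,"ay": 0,"az": 0},
  {"claw": 2,"tx": 0.2,"ty": 7.5,"tz": 0.1,"ax": 0,"ay": 0,"az": 0},
  {"claw": 2,"tx": 0.2,"ty": 7.5,"tz": 0.1,"ax": 0,"ay": 0,"az": 0},
  {"claw": 2,"tx": 0.2,"ty": 7.5,"tz": 0.1,"ax": 0,"ay": 0,"az": 0},
  {"claw": 2,"tx": 0.2,"ty": 7.5,"tz": 0.1,"ax": 0,"ay": 0,"az": 0},
  {"claw": 2,"tx": 0.2,"ty": 7.5,"tz": 0.1,"ax": 0,"ay": 0,"az": 0},
], grip_force=50)

```text
time: 9.45
eef_pos: [0.4572, -0.1062, -0.0125]
tcp_rot: [-0.549, 0.445, -0.447, 0.549]
contact_force: [-1.2, -0.3, 7.8]
opening: 0.299
```

```bash
python3 - <<'E'
from h import *
plan(.5833,-.1067,-.009,12)
im,d=cams.read_camera('side');cv2.imwrite('pics/side10.png',im)
crop(im,220,200,150,130,5,'pics/s10c.png')
E
```

```text
t 9.45 pos [ 0.4572 -0.1062 -0.0125] open 0.299 F [-1.2 -0.3  7.8] q [-0.44  0.12  2.2  -0.    0.81 -0.65]
jaw angle 11.8 tooly [ 0.003 -0.002 -1.   ]
txyz cm [ 2.63 -0.32 12.33]
ay -0.2 (world turn 0.2 )
```

View pics/s10c.png

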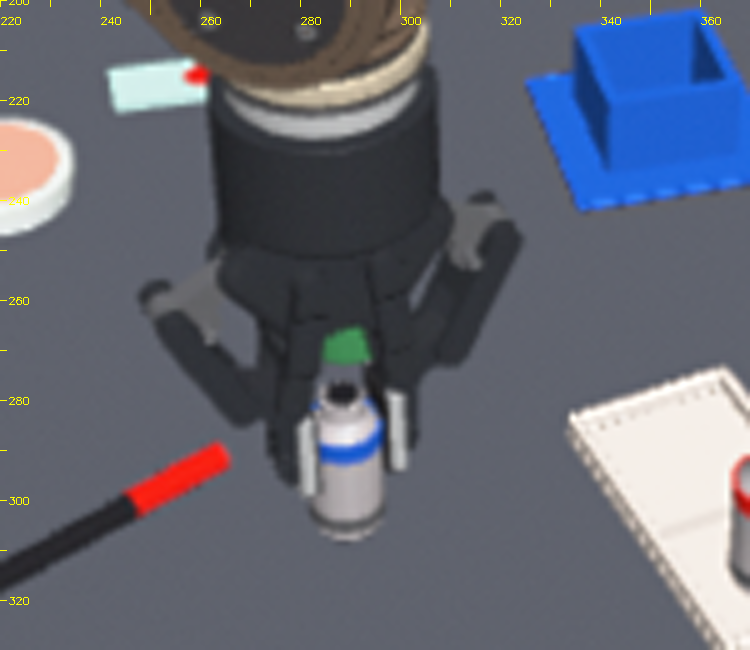

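Gripped on the barrel (opening 25.5 mm). Lift, then over to the near white bay.

Call:
play_rows([
  {"claw": 2,"tx": 0,"ty": -1.5,"tz": 0,"ax": 0,"ay": 0,"az": 0},
  {"claw": 2,"tx": 0,"ty": -4,"tz": 0,"ax": 0,"ay": 0,"az": 0},
  {"claw": 2,"tx": 0.2,"ty": -6,"tz": 1.5,"ax": 0,"ay": 0,"az": 0},
  {"claw": 2,"tx": 0.8,"ty": -6,"tz": 4,"ax": 0,"ay": 0,"az": 0},
  {"claw": 2,"tx": 1.5,"ty": -6,"tz": 7,"ax": 0,"ay": 0,"az": 0},
  {"claw": 2,"tx": 2.2,"ty": -6,"tz": 10,"ax": 0,"ay": 0,"az": 0},
  {"claw": 2,"tx": 2.6,"ty": -6,"tz": 12,"ax": 0,"ay": 0,"az": 0},
  {"claw": 2,"tx": 2.6,"ty": -5,"tz": 12.3,"ax": 0,"ay": 0,"az": 0},
  {"claw": 2,"tx": 2.6,"ty": -3,"tz": 12.3,"ax": 0,"ay": 0,"az": 0},
  {"claw": 2,"tx": 2.6,"ty": -2,"tz": 12.3,"ax": 0,"ay": 0,"az": 0},
  {"claw": 2,"tx": 2.6,"ty": -2,"tz": 12.3,"ax": 0,"ay": 0,"az": 0},
  {"claw": 2,"tx": 2.6,"ty": -2,"tz": 12.3,"ax": 0,"ay": 0,"az": 0},
])

```text
time: 10.5
eef_pos: [0.5793, -0.1051, 0.0042]
tcp_rot: [0.549, -0.447, 0.445, -0.548]
contact_force: [0.1, 0.7, -1.0]
opening: 0.293
```

```bash
python3 - <<'E'
from h import *
plan(.5833,-.1067,-.008,12)
im,d=cams.read_camera('side');cv2.imwrite('pics/side11.png',im)
crop(im,310,210,150,130,5,'pics/s11c.png')
E
```

```text
t 10.5 pos [ 0.5793 -0.1051  0.0042] open 0.293 F [ 0.1  0.7 -1. ] q [-0.35  0.33  1.91 -0.    0.91 -0.56]
jaw angle 11.8 tooly [-0.004  0.001 -1.   ]
txyz cm [0.24 1.21 0.36]
ay -0.2 (world turn 0.2 )
```

View pics/s11c.png

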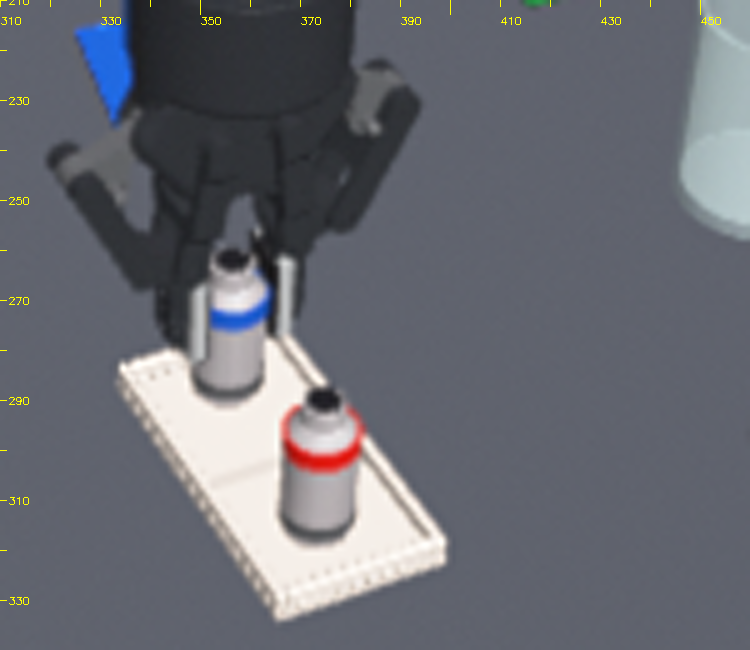

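Call:
play_rows([
  {"claw": 2,"tx": 0.2,"ty": 0.6,"tz": 0.3,"ax": 0,"ay": 0,"az": 0},
  {"claw": 2,"tx": 0.2,"ty": 1.1,"tz": 0.3,"ax": 0,"ay": 0,"az": 0},
  {"claw": 2,"tx": 0.2,"ty": 1.2,"tz": 0.3,"ax": 0,"ay": 0,"az": 0},
  {"claw": 2,"tx": 0.2,"ty": 1.2,"tz": 0.3,"ax": 0,"ay": 0,"az": 0},
  {"claw": 2,"tx": 0.2,"ty": 1.2,"tz": 0.3,"ax": 0,"ay": 0,"az": 0},
])

```text
time: 10.97
eef_pos: [0.5847, -0.1071, -0.0062]
tcp_rot: [0.549, -0.446, 0.446, -0.549]
contact_force: [0.2, -0.2, -1.2]
opening: 0.299
```

```bash
python3 - <<'E'
from h import *
plan(.5833,-.1067,-.008,12)
im,d=cams.read_camera('side');cv2.imwrite('pics/side12.png',im)
crop(im,310,210,150,130,5,'pics/s12c.png')
E
```

```text
t 10.97 pos [ 0.5847 -0.1071 -0.0062] open 0.299 F [ 0.2 -0.2 -1.2] q [-0.35  0.36  1.9   0.    0.89 -0.56]
jaw angle 11.8 tooly [-0.  0. -1.]
txyz cm [-0.06  0.18 -0.13]
ay -0.2 (world turn 0.2 )
```

View pics/s12c.png

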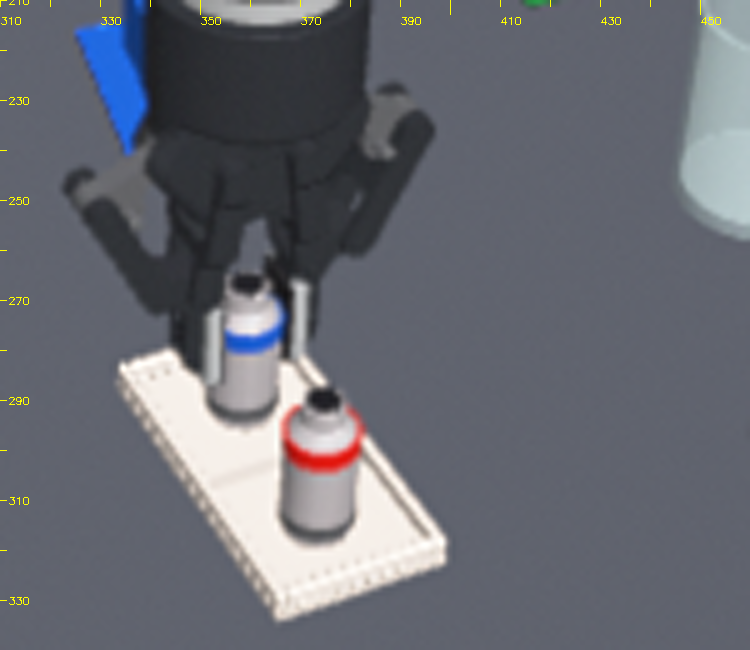

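It isn't quite down yet, since the weight still hangs on the wrist. Lower another 3 mm, release and rise.

Call:
play_rows([
  {"claw": 2,"tx": 0,"ty": 0.15,"tz": 0,"ax": 0,"ay": 0,"az": 0},
  {"claw": 2,"tx": 0,"ty": 0.3,"tz": 0,"ax": 0,"ay": 0,"az": 0},
  {"claw": 2,"tx": 0,"ty": 0.3,"tz": 0,"ax": 0,"ay": 0,"az": 0},
  {"claw": 3.5,"tx": 0,"ty": 0.3,"tz": 0,"ax": 0,"ay": 0,"az": 0},
  {"claw": 4.5,"tx": 0,"ty": 0.3,"tz": 0,"ax": 0,"ay": 0,"az": 0},
  {"claw": 5,"tx": 0,"ty": 0.3,"tz": 0,"ax": 0,"ay": 0,"az": 0},
  {"claw": 5,"tx": 0,"ty": 0.3,"tz": 0,"ax": 0,"ay": 0,"az": 0},
  {"claw": 5,"tx": 0,"ty": -2,"tz": 0,"ax": 0,"ay": 0,"az": 0},
  {"claw": 5,"tx": 0,"ty": -5,"tz": 0,"ax": 0,"ay": 0,"az": 0},
  {"claw": 5,"tx": 0,"ty": -8,"tz": 0,"ax": 0,"ay": 0,"az": 0},
  {"claw": 5,"tx": 0,"ty": -9,"tz": 0,"ax": 0,"ay": 0,"az": 0},
  {"claw": 5,"tx": 0,"ty": -9,"tz": 0,"ax": 0,"ay": 0,"az": 0},
])

```text
time: 12.02
eef_pos: [0.5875, -0.108, 0.0877]
tcp_rot: [-0.548, 0.443, -0.449, 0.55]
contact_force: [0.1, -0.4, -0.2]
opening: 0.584
```

```bash
python3 - <<'E'
from h import *
plan(.444,.0944,.09,-9.5)
im,d=cams.read_camera('side');cv2.imwrite('pics/side13.png',im)
crop(im,310,210,150,130,5,'pics/s13c.png')
E
```

```text
t 12.02 pos [ 0.5875 -0.108   0.0877] open 0.584 F [ 0.1 -0.4 -0.2] q [-0.35  0.22  1.86 -0.    1.05 -0.56]
jaw angle 11.8 tooly [ 0.007 -0.003 -1.   ]
txyz cm [-22.74  -0.39  -9.9 ]
ay 21.3 (world turn -21.3 )
```

View pics/s13c.png

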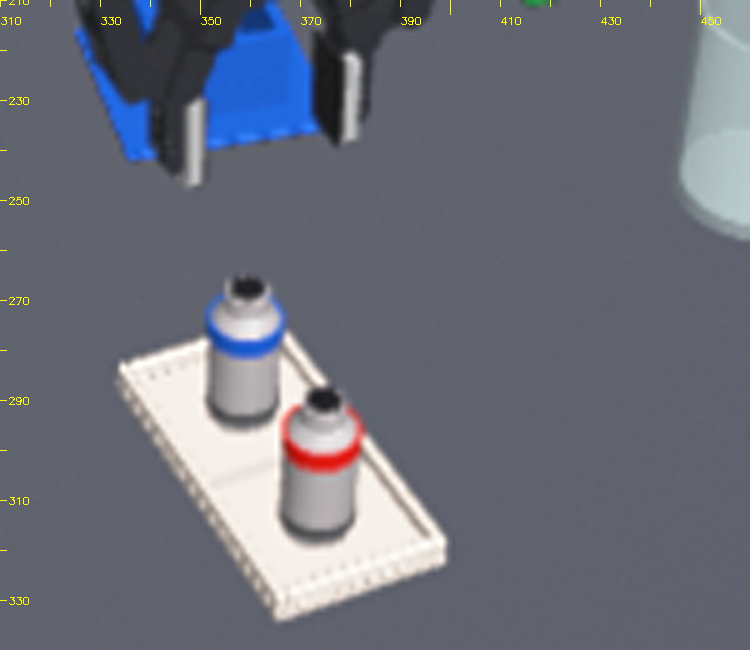

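Both lenses stand upright in separate white bays, feet at (358,293) and (373,316). Next, the black-capped vial, with the jaw turned to suit the yellow tray.

Call:
play_rows([
  {"claw": 6.2,"tx": -2,"ty": 0,"tz": -0.9,"ax": 0,"ay": 5,"az": 0},
  {"claw": 6.2,"tx": -5,"ty": 0,"tz": -2.2,"ax": 0,"ay": 10,"az": 0},
  {"claw": 6.2,"tx": -8.5,"ty": 0,"tz": -3.7,"ax": 0,"ay": 16,"az": 0},
  {"claw": 6.2,"tx": -12,"ty": 0,"tz": -5.2,"ax": 0,"ay": 21.3,"az": 0},
  {"claw": 6.2,"tx": -15.5,"ty": 0,"tz": -6.8,"ax": 0,"ay": 21.3,"az": 0},
  {"claw": 6.2,"tx": -19,"ty": 0,"tz": -8.3,"ax": 0,"ay": 21.3,"az": 0},
  {"claw": 6.2,"tx": -22,"ty": 0,"tz": -9.6,"ax": 0,"ay": 21.3,"az": 0},
  {"claw": 6.2,"tx": -22.7,"ty": 1,"tz": -9.8,"ax": 0,"ay": 21.3,"az": 0},
  {"claw": 6.2,"tx": -22.7,"ty": 2.5,"tz": -9.8,"ax": 0,"ay": 21.3,"az": 0},
  {"claw": 6.2,"tx": -22.7,"ty": 2.5,"tz": -9.8,"ax": 0,"ay": 21.3,"az": 0},
  {"claw": 6.2,"tx": -22.7,"ty": 2.5,"tz": -9.8,"ax": 0,"ay": 21.3,"az": 0},
  {"claw": 6.2,"tx": -22.7,"ty": 2.5,"tz": -9.8,"ax": 0,"ay": 21.3,"az": 0},
])

```text
time: 13.07
eef_pos: [0.4423, 0.0947, 0.0581]
tcp_rot: [-0.457, 0.54, -0.54, 0.456]
contact_force: [0.6, 0.8, -0.5]
opening: 0.725
```

```bash
python3 - <<'E'
from h import *
plan(.444,.0944,-.018,-9.5)
im,d=cams.read_camera('side');cv2.imwrite('pics/side14.png',im)
crop(im,200,150,150,130,5,'pics/s14c.png')
E
```

```text
t 13.07 pos [0.4423 0.0947 0.0581] open 0.725 F [ 0.6  0.8 -0.5] q [-0.01 -0.04  2.21 -0.    0.97  0.15]
jaw angle -9.5 tooly [-0.002 -0.    -1.   ]
txyz cm [-0.01  7.61  0.18]
ay -0.0 (world turn 0.0 )
```

View pics/s14c.png

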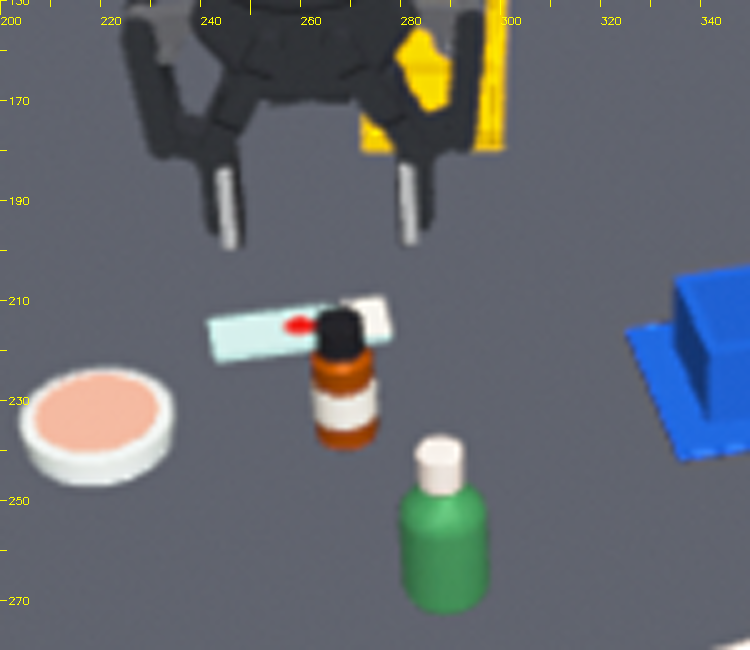

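Call:
play_rows([
  {"claw": 6.2,"tx": 0,"ty": 2,"tz": 0.2,"ax": 0,"ay": 0,"az": 0},
  {"claw": 6.2,"tx": 0,"ty": 4.5,"tz": 0.3,"ax": 0,"ay": 0,"az": 0},
  {"claw": 6.2,"tx": 0,"ty": 6.5,"tz": 0.3,"ax": 0,"ay": 0,"az": 0},
  {"claw": 6.2,"tx": 0,"ty": 7.6,"tz": 0.3,"ax": 0,"ay": 0,"az": 0},
  {"claw": 6.2,"tx": 0,"ty": 7.6,"tz": 0.3,"ax": 0,"ay": 0,"az": 0},
  {"claw": 4,"tx": 0,"ty": 7.6,"tz": 0.3,"ax": 0,"ay": 0,"az": 0},
  {"claw": 3,"tx": 0,"ty": 7.6,"tz": 0.3,"ax": 0,"ay": 0,"az": 0},
  {"claw": 1.8,"tx": 0,"ty": 7.6,"tz": 0.3,"ax": 0,"ay": 0,"az": 0},
  {"claw": 1.8,"tx": 0,"ty": 7.6,"tz": 0.3,"ax": 0,"ay": 0,"az": 0},
  {"claw": 1.8,"tx": 0,"ty": 7.6,"tz": 0.3,"ax": 0,"ay": 0,"az": 0},
  {"claw": 1.8,"tx": 0,"ty": 7.6,"tz": 0.3,"ax": 0,"ay": 0,"az": 0},
  {"claw": 1.8,"tx": 0,"ty": 7.6,"tz": 0.3,"ax": 0,"ay": 0,"az": 0},
], grip_force=40)

```text
time: 14.12
eef_pos: [0.447, 0.0946, -0.0156]
tcp_rot: [0.456, -0.539, 0.54, -0.458]
contact_force: [-0.5, 0.4, 7.0]
opening: 0.289
```

```bash
python3 - <<'E'
from h import *
plan(.5285,.3896,.06,-9.5)
im,d=cams.read_camera('side');cv2.imwrite('pics/side15.png',im)
crop(im,200,150,150,130,5,'pics/s15c.png')
E
```

```text
t 14.12 pos [ 0.447   0.0946 -0.0156] open 0.289 F [-0.5  0.4  7. ] q [-0.01  0.1   2.23 -0.    0.8   0.15]
jaw angle -9.5 tooly [ 0.003 -0.    -1.   ]
txyz cm [-30.44  -7.55   3.2 ]
ay 0.0 (world turn -0.0 )
```

View pics/s15c.png

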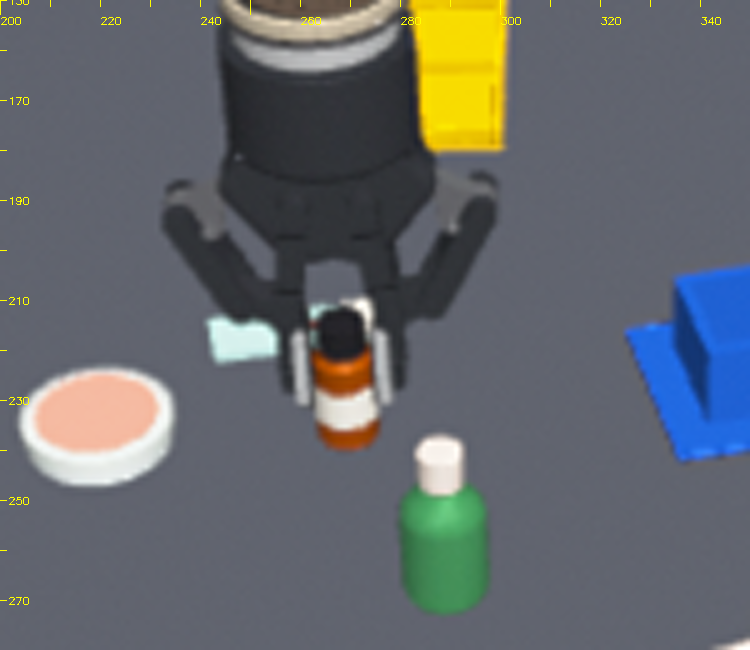

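Black vial is gripped on its body (24.7 mm). Carry it to the outer yellow bay.

Call:
play_rows([
  {"claw": 1.8,"tx": 0,"ty": -1.5,"tz": 0,"ax": 0,"ay": 0,"az": 0},
  {"claw": 1.8,"tx": 0,"ty": -4,"tz": 0,"ax": 0,"ay": 0,"az": 0},
  {"claw": 1.8,"tx": -1.5,"ty": -6.5,"tz": 0.2,"ax": 0,"ay": 0,"az": 0},
  {"claw": 1.8,"tx": -4,"ty": -7.5,"tz": 0.4,"ax": 0,"ay": 0,"az": 0},
  {"claw": 1.8,"tx": -7.5,"ty": -7.5,"tz": 0.8,"ax": 0,"ay": 0,"az": 0},
  {"claw": 1.8,"tx": -11,"ty": -7.5,"tz": 1.2,"ax": 0,"ay": 0,"az": 0},
  {"claw": 1.8,"tx": -14.5,"ty": -7.5,"tz": 1.5,"ax": 0,"ay": 0,"az": 0},
  {"claw": 1.8,"tx": -18,"ty": -7.5,"tz": 1.9,"ax": 0,"ay": 0,"az": 0},
  {"claw": 1.8,"tx": -21.5,"ty": -7.5,"tz": 2.3,"ax": 0,"ay": 0,"az": 0},
  {"claw": 1.8,"tx": -25,"ty": -7.5,"tz": 2.6,"ax": 0,"ay": 0,"az": 0},
  {"claw": 1.8,"tx": -28,"ty": -7.5,"tz": 2.9,"ax": 0,"ay": 0,"az": 0},
  {"claw": 1.8,"tx": -30,"ty": -7.5,"tz": 3.2,"ax": 0,"ay": 0,"az": 0},
])

```text
time: 15.17
eef_pos: [0.5263, 0.3881, 0.0575]
tcp_rot: [-0.457, 0.539, -0.539, 0.458]
contact_force: [0.3, -1.1, -0.3]
opening: 0.286
```

Call:
play_rows([
  {"claw": 1.8,"tx": -0.4,"ty": 0,"tz": 0,"ax": 0,"ay": 0,"az": 0},
  {"claw": 1.8,"tx": -0.4,"ty": 1.5,"tz": 0,"ax": 0,"ay": 0,"az": 0},
  {"claw": 1.8,"tx": -0.4,"ty": 3.5,"tz": 0,"ax": 0,"ay": 0,"az": 0},
  {"claw": 1.8,"tx": -0.4,"ty": 5,"tz": 0,"ax": 0,"ay": 0,"az": 0},
  {"claw": 1.8,"tx": -0.4,"ty": 5,"tz": 0,"ax": 0,"ay": 0,"az": 0},
  {"claw": 1.8,"tx": -0.4,"ty": 5,"tz": 0,"ax": 0,"ay": 0,"az": 0},
])

```text
time: 15.67
eef_pos: [0.5254, 0.3873, 0.0054]
tcp_rot: [-0.458, 0.54, -0.54, 0.455]
contact_force: [0.1, 0.1, 0.5]
opening: 0.288
```

```bash
python3 - <<'E'
from h import *
plan(.5285,.3896,-.0116,-9.5)
im,d=cams.read_camera('side');cv2.imwrite('pics/side16.png',im)
crop(im,210,80,150,120,5,'pics/s16c.png')
E
```

```text
t 15.67 pos [0.5254 0.3873 0.0054] open 0.288 F [0.1 0.1 0.5] q [ 0.48  0.45  1.74 -0.    0.96  0.65]
jaw angle -9.6 tooly [-0.004 -0.002 -1.   ]
txyz cm [-0.28  1.7   0.27]
ay -0.1 (world turn 0.1 )
```

View pics/s16c.png

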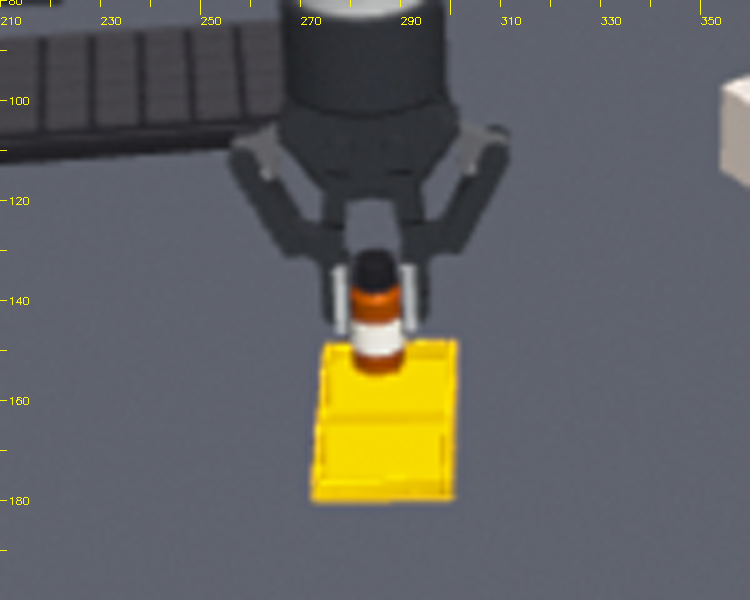

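Call:
play_rows([
  {"claw": 1.8,"tx": -0.2,"ty": 0.7,"tz": 0.2,"ax": 0,"ay": 0,"az": 0},
  {"claw": 1.8,"tx": -0.2,"ty": 1.4,"tz": 0.2,"ax": 0,"ay": 0,"az": 0},
  {"claw": 1.8,"tx": -0.2,"ty": 1.8,"tz": 0.2,"ax": 0,"ay": 0,"az": 0},
  {"claw": 1.8,"tx": -0.2,"ty": 1.8,"tz": 0.2,"ax": 0,"ay": 0,"az": 0},
  {"claw": 1.8,"tx": -0.2,"ty": 1.8,"tz": 0.2,"ax": 0,"ay": 0,"az": 0},
])

```text
time: 16.13
eef_pos: [0.5292, 0.3907, -0.0106]
tcp_rot: [-0.457, 0.54, -0.54, 0.457]
contact_force: [0.6, 1.1, -1.0]
opening: 0.288
```

```bash
python3 - <<'E'
from h import *
plan(.5285,.3896,-.0116,-9.5)
im,d=cams.read_camera('side');cv2.imwrite('pics/side17.png',im)
crop(im,210,80,150,120,5,'pics/s17c.png')
E
```

```text
t 16.13 pos [ 0.5292  0.3907 -0.0106] open 0.288 F [ 0.6  1.1 -1. ] q [ 0.48  0.48  1.73 -0.    0.93  0.65]
jaw angle -9.5 tooly [-0. -0. -1.]
txyz cm [ 0.12  0.11 -0.05]
ay 0.0 (world turn -0.0 )
```

View pics/s17c.png

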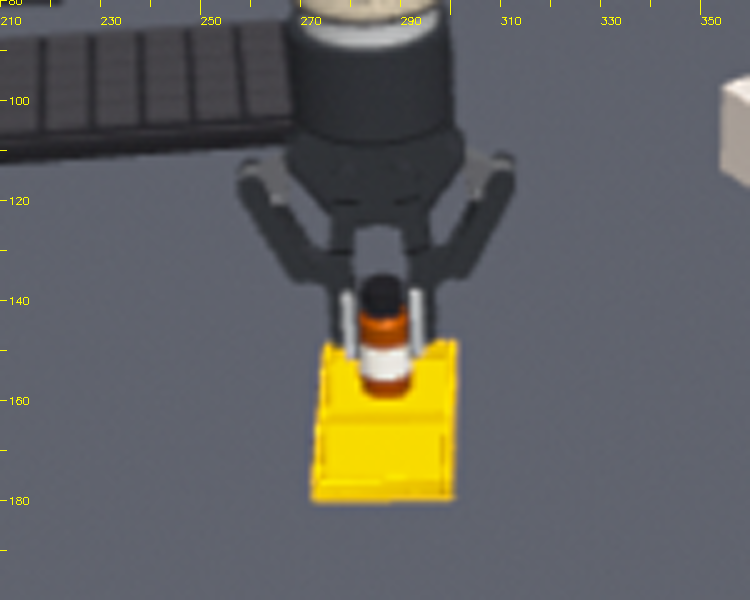

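The vial is over the bay at (287,157), about 1 mm up. Lower 2.5 mm, release and rise.

Call:
play_rows([
  {"claw": 1.8,"tx": 0,"ty": 0.15,"tz": 0,"ax": 0,"ay": 0,"az": 0},
  {"claw": 1.8,"tx": 0,"ty": 0.25,"tz": 0,"ax": 0,"ay": 0,"az": 0},
  {"claw": 1.8,"tx": 0,"ty": 0.25,"tz": 0,"ax": 0,"ay": 0,"az": 0},
  {"claw": 3.5,"tx": 0,"ty": 0.25,"tz": 0,"ax": 0,"ay": 0,"az": 0},
  {"claw": 4.5,"tx": 0,"ty": 0.25,"tz": 0,"ax": 0,"ay": 0,"az": 0},
  {"claw": 5,"tx": 0,"ty": 0.25,"tz": 0,"ax": 0,"ay": 0,"az": 0},
  {"claw": 5,"tx": 0,"ty": 0.25,"tz": 0,"ax": 0,"ay": 0,"az": 0},
  {"claw": 5,"tx": 0,"ty": -2,"tz": 0,"ax": 0,"ay": 0,"az": 0},
  {"claw": 5,"tx": 0,"ty": -5,"tz": 0,"ax": 0,"ay": 0,"az": 0},
  {"claw": 5,"tx": 0,"ty": -8,"tz": 0,"ax": 0,"ay": 0,"az": 0},
  {"claw": 5,"tx": 0,"ty": -10,"tz": 0,"ax": 0,"ay": 0,"az": 0},
  {"claw": 5,"tx": 0,"ty": -10,"tz": 0,"ax": 0,"ay": 0,"az": 0},
])

```text
time: 17.18
eef_pos: [0.5329, 0.3928, 0.0962]
tcp_rot: [0.453, -0.539, 0.54, -0.461]
contact_force: [1.0, 1.3, 1.4]
opening: 0.587
```

```bash
python3 - <<'E'
from h import *
plan(.3815,-.2515,.09,-9.5)
im,d=cams.read_camera('side');cv2.imwrite('pics/side18.png',im)
crop(im,210,80,150,120,5,'pics/s18c.png')
E
```

```text
t 17.18 pos [0.5329 0.3928 0.0962] open 0.587 F [1.  1.3 1.4] q [0.48 0.34 1.69 0.   1.09 0.65]
jaw angle -9.5 tooly [ 0.01   0.005 -1.   ]
txyz cm [66.04  0.14 -4.31]
ay 0.0 (world turn -0.0 )
```

View pics/s18c.png

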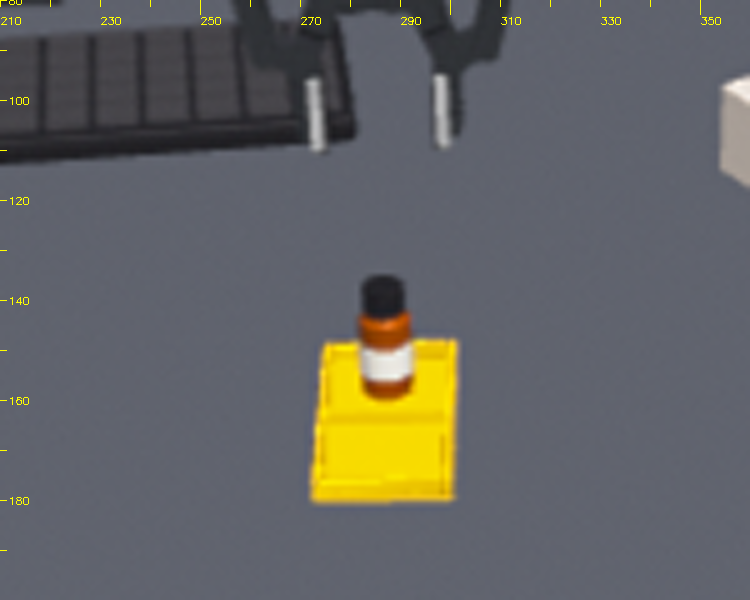

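Black vial stands in the outer bay, foot at (287,158). Now over to the white vial, bulging outward to stay inside reach.

Call:
play_rows([
  {"claw": 6,"tx": 2,"ty": 0,"tz": 0,"ax": 0,"ay": 0,"az": 0},
  {"claw": 6,"tx": 5,"ty": 0,"tz": 0.2,"ax": 0,"ay": 0,"az": 0},
  {"claw": 6,"tx": 9,"ty": 0,"tz": 0.4,"ax": 0,"ay": 0,"az": 0},
  {"claw": 6,"tx": 13,"ty": 0,"tz": 0.6,"ax": 0,"ay": 0,"az": 0},
  {"claw": 6,"tx": 17,"ty": 0,"tz": 0.8,"ax": 0,"ay": 0,"az": 0},
  {"claw": 6,"tx": 21,"ty": 0,"tz": 0.9,"ax": 0,"ay": 0,"az": 0},
  {"claw": 6,"tx": 25,"ty": 0,"tz": 1,"ax": 0,"ay": 0,"az": 0},
  {"claw": 6,"tx": 29,"ty": 0,"tz": 1,"ax": 0,"ay": 0,"az": 0},
  {"claw": 6,"tx": 33,"ty": 0,"tz": 1,"ax": 0,"ay": 0,"az": 0},
  {"claw": 6,"tx": 37,"ty": 0,"tz": 1,"ax": 0,"ay": 0,"az": 0},
  {"claw": 6,"tx": 41,"ty": 0,"tz": 0.8,"ax": 0,"ay": 0,"az": 0},
  {"claw": 6,"tx": 45,"ty": 0,"tz": 0.5,"ax": 0,"ay": 0,"az": 0},
])

```text
time: 18.23
eef_pos: [0.4582, -0.0551, 0.0879]
tcp_rot: [-0.457, 0.541, -0.539, 0.456]
contact_force: [0.5, -1.0, -0.3]
opening: 0.704
```

Call:
play_rows([
  {"claw": 6.2,"tx": 4,"ty": 0,"tz": -0.6,"ax": 0,"ay": 0,"az": 0},
  {"claw": 6.2,"tx": 8,"ty": 0,"tz": -1.4,"ax": 0,"ay": 0,"az": 0},
  {"claw": 6.2,"tx": 12,"ty": 0,"tz": -2.3,"ax": 0,"ay": 0,"az": 0},
  {"claw": 6.2,"tx": 16,"ty": 0,"tz": -3.4,"ax": 0,"ay": 0,"az": 0},
  {"claw": 6.2,"tx": 19,"ty": 0,"tz": -4.2,"ax": 0,"ay": 0,"az": 0},
  {"claw": 6.2,"tx": 21,"ty": 0,"tz": -4.7,"ax": 0,"ay": 0,"az": 0},
  {"claw": 6.2,"tx": 21.2,"ty": 1.5,"tz": -4.7,"ax": 0,"ay": 0,"az": 0},
  {"claw": 6.2,"tx": 21.2,"ty": 3,"tz": -4.7,"ax": 0,"ay": 0,"az": 0},
  {"claw": 6.2,"tx": 21.2,"ty": 3,"tz": -4.7,"ax": 0,"ay": 0,"az": 0},
  {"claw": 6.2,"tx": 21.2,"ty": 3,"tz": -4.7,"ax": 0,"ay": 0,"az": 0},
])

```text
time: 19.07
eef_pos: [0.3772, -0.2537, 0.0575]
tcp_rot: [-0.457, 0.542, -0.538, 0.457]
contact_force: [-0.1, -0.8, -0.1]
opening: 0.729
```

```bash
python3 - <<'E'
from h import *
plan(.3815,-.2515,-.018,-9.5)
im,d=cams.read_camera('side');cv2.imwrite('pics/side19.png',im)
crop(im,180,270,150,120,5,'pics/s19c.png')
E
```

```text
t 19.07 pos [ 0.3772 -0.2537  0.0575] open 0.729 F [-0.1 -0.8 -0.1] q [-0.82 -0.04  2.21  0.    0.98 -0.65]
jaw angle -9.5 tooly [-0.004  0.004 -1.   ]
txyz cm [-0.27  7.55  0.42]
ay -0.0 (world turn 0.0 )
```

View pics/s19c.png

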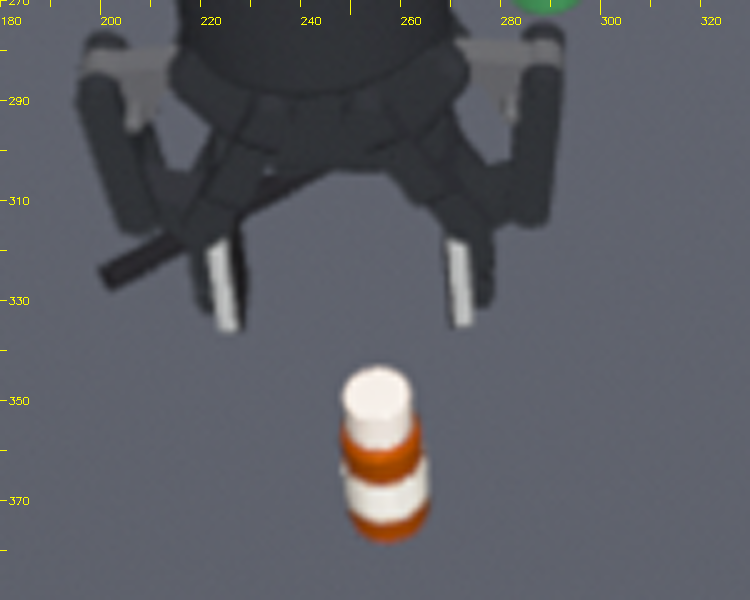

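Call:
play_rows([
  {"claw": 6.2,"tx": -0.2,"ty": 0,"tz": 0.5,"ax": 0,"ay": 0,"az": 0},
  {"claw": 6.2,"tx": -0.2,"ty": 2,"tz": 0.5,"ax": 0,"ay": 0,"az": 0},
  {"claw": 6.2,"tx": -0.2,"ty": 4.5,"tz": 0.5,"ax": 0,"ay": 0,"az": 0},
  {"claw": 6.2,"tx": -0.2,"ty": 6.5,"tz": 0.5,"ax": 0,"ay": 0,"az": 0},
  {"claw": 6.2,"tx": -0.2,"ty": 7.5,"tz": 0.5,"ax": 0,"ay": 0,"az": 0},
  {"claw": 6.2,"tx": -0.2,"ty": 7.5,"tz": 0.5,"ax": 0,"ay": 0,"az": 0},
  {"claw": 6.2,"tx": -0.2,"ty": 7.5,"tz": 0.5,"ax": 0,"ay": 0,"az": 0},
])

```text
time: 19.7
eef_pos: [0.3845, -0.254, -0.0149]
tcp_rot: [0.457, -0.539, 0.54, -0.457]
contact_force: [0.1, 0.1, 0.2]
opening: 0.725
```

```bash
python3 - <<'E'
from h import *
plan(.382,-.2515,-.018,-9.5)
im,d=cams.read_camera('side');cv2.imwrite('pics/side20.png',im)
crop(im,180,270,150,120,5,'pics/s20c.png')
E
```

```text
t 19.7 pos [ 0.3845 -0.254  -0.0149] open 0.725 F [0.1 0.1 0.2] q [-0.8   0.11  2.22  0.    0.81 -0.64]
jaw angle -9.5 tooly [ 0. -0. -1.]
txyz cm [-0.21  0.31 -0.29]
ay 0.0 (world turn -0.0 )
```

View pics/s20c.png

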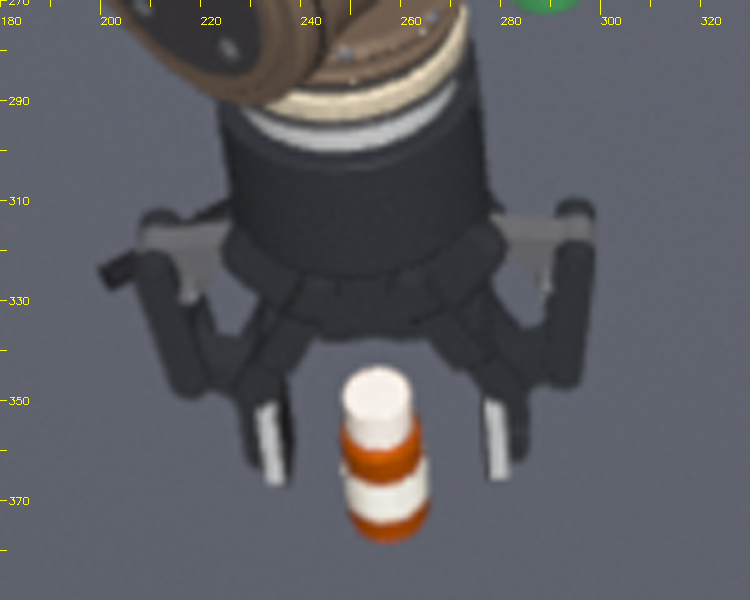

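The jaws are centred on the vial: tips at (235,366) and (280,365), vial axis at 256. Close and lift.

Call:
play_rows([
  {"claw": 6.2,"tx": -0.2,"ty": 0.2,"tz": 0,"ax": 0,"ay": 0,"az": 0},
  {"claw": 4,"tx": -0.2,"ty": 0.2,"tz": 0,"ax": 0,"ay": 0,"az": 0},
  {"claw": 3,"tx": -0.2,"ty": 0.2,"tz": 0,"ax": 0,"ay": 0,"az": 0},
  {"claw": 1.8,"tx": -0.2,"ty": 0.2,"tz": 0,"ax": 0,"ay": 0,"az": 0},
  {"claw": 1.8,"tx": -0.2,"ty": 0.2,"tz": 0,"ax": 0,"ay": 0,"az": 0},
  {"claw": 1.8,"tx": -0.2,"ty": 0.2,"tz": 0,"ax": 0,"ay": 0,"az": 0},
  {"claw": 1.8,"tx": -0.2,"ty": 0.2,"tz": 0,"ax": 0,"ay": 0,"az": 0},
  {"claw": 1.8,"tx": -0.2,"ty": 0.2,"tz": 0,"ax": 0,"ay": 0,"az": 0},
], grip_force=40)

```text
time: 20.42
eef_pos: [0.3847, -0.2524, -0.0165]
tcp_rot: [0.457, -0.54, 0.54, -0.457]
contact_force: [-0.3, 1.5, 5.6]
opening: 0.284
```

Call:
play_rows([
  {"claw": 1.8,"tx": 0,"ty": -1,"tz": 0,"ax": 0,"ay": 0,"az": 0},
  {"claw": 1.8,"tx": 0,"ty": -3,"tz": 0,"ax": 0,"ay": 0,"az": 0},
  {"claw": 1.8,"tx": 0,"ty": -6,"tz": 0,"ax": 0,"ay": 0,"az": 0},
  {"claw": 1.8,"tx": 0,"ty": -9,"tz": 0,"ax": 0,"ay": 0,"az": 0},
  {"claw": 1.8,"tx": 0,"ty": -11,"tz": 0,"ax": 0,"ay": 0,"az": 0},
  {"claw": 1.8,"tx": 0,"ty": -11,"tz": 0,"ax": 0,"ay": 0,"az": 0},
  {"claw": 1.8,"tx": 0,"ty": -11,"tz": 0,"ax": 0,"ay": 0,"az": 0},
])

```text
time: 21.0
eef_pos: [0.385, -0.2527, 0.0941]
tcp_rot: [0.457, -0.538, 0.541, -0.457]
contact_force: [-0.3, 0.9, -1.2]
opening: 0.287
```

```bash
python3 - <<'E'
from h import *
plan(.518,.3284,.09,-9.5)
im,d=cams.read_camera('side');cv2.imwrite('pics/side21.png',im)
crop(im,180,250,150,120,5,'pics/s21c.png')
E
```

```text
t 21.0 pos [ 0.385  -0.2527  0.0941] open 0.287 F [-0.3  0.9 -1.2] q [-0.8  -0.09  2.18 -0.    1.05 -0.64]
jaw angle -9.5 tooly [ 0.002 -0.003 -1.   ]
txyz cm [-59.51   0.3    3.53]
ay 0.0 (world turn -0.0 )
```

View pics/s21c.png

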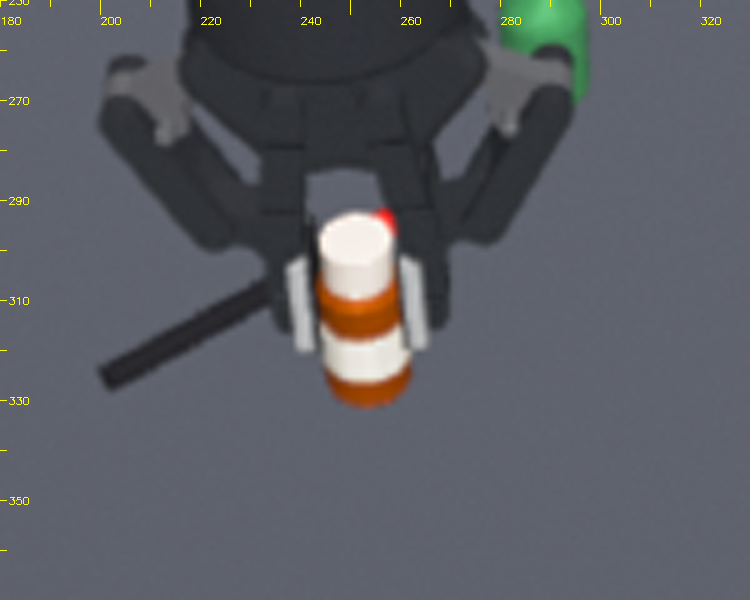

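Vial held, foot about 0.11 up. Carry it to the inner yellow bay, swinging outward past the base.

Call:
play_rows([
  {"claw": 1.8,"tx": -1,"ty": 0,"tz": 0.8,"ax": 0,"ay": 0,"az": 0},
  {"claw": 1.8,"tx": -3,"ty": 0,"tz": 2,"ax": 0,"ay": 0,"az": 0},
  {"claw": 1.8,"tx": -6,"ty": 0,"tz": 3.2,"ax": 0,"ay": 0,"az": 0},
  {"claw": 1.8,"tx": -9.5,"ty": 0,"tz": 4.2,"ax": 0,"ay": 0,"az": 0},
  {"claw": 1.8,"tx": -13,"ty": 0,"tz": 5,"ax": 0,"ay": 0,"az": 0},
  {"claw": 1.8,"tx": -16.5,"ty": 0,"tz": 5.2,"ax": 0,"ay": 0,"az": 0},
  {"claw": 1.8,"tx": -20,"ty": 0,"tz": 5.2,"ax": 0,"ay": 0,"az": 0},
  {"claw": 1.8,"tx": -23.5,"ty": 0,"tz": 5.2,"ax": 0,"ay": 0,"az": 0},
  {"claw": 1.8,"tx": -27,"ty": 0,"tz": 5.2,"ax": 0,"ay": 0,"az": 0},
  {"claw": 1.8,"tx": -30.5,"ty": 0,"tz": 5,"ax": 0,"ay": 0,"az": 0},
  {"claw": 1.8,"tx": -34,"ty": 0,"tz": 4.8,"ax": 0,"ay": 0,"az": 0},
  {"claw": 1.8,"tx": -37.5,"ty": 0,"tz": 4.5,"ax": 0,"ay": 0,"az": 0},
])

```text
time: 22.05
eef_pos: [0.4888, 0.1121, 0.0903]
tcp_rot: [-0.458, 0.541, -0.539, 0.456]
contact_force: [-0.5, -0.5, -0.2]
opening: 0.284
```

Call:
play_rows([
  {"claw": 1.8,"tx": -3.5,"ty": 0,"tz": -0.2,"ax": 0,"ay": 0,"az": 0},
  {"claw": 1.8,"tx": -7,"ty": 0,"tz": -0.4,"ax": 0,"ay": 0,"az": 0},
  {"claw": 1.8,"tx": -10.5,"ty": 0,"tz": -0.6,"ax": 0,"ay": 0,"az": 0},
  {"claw": 1.8,"tx": -14,"ty": 0,"tz": -0.8,"ax": 0,"ay": 0,"az": 0},
  {"claw": 1.8,"tx": -17.5,"ty": 0,"tz": -0.9,"ax": 0,"ay": 0,"az": 0},
  {"claw": 1.8,"tx": -20,"ty": 0,"tz": -1,"ax": 0,"ay": 0,"az": 0},
  {"claw": 1.8,"tx": -21.7,"ty": 0,"tz": -1,"ax": 0,"ay": 0,"az": 0},
  {"claw": 1.8,"tx": -22,"ty": 1.5,"tz": -1,"ax": 0,"ay": 0,"az": 0},
  {"claw": 1.8,"tx": -22,"ty": 4,"tz": -1,"ax": 0,"ay": 0,"az": 0},
  {"claw": 1.8,"tx": -22,"ty": 6.5,"tz": -1,"ax": 0,"ay": 0,"az": 0},
  {"claw": 1.8,"tx": -22,"ty": 8,"tz": -1,"ax": 0,"ay": 0,"az": 0},
  {"claw": 1.8,"tx": -22,"ty": 8,"tz": -1,"ax": 0,"ay": 0,"az": 0},
])

```text
time: 23.05
eef_pos: [0.5116, 0.3267, 0.0054]
tcp_rot: [-0.461, 0.541, -0.538, 0.452]
contact_force: [-0.4, -0.2, 0.1]
opening: 0.288
```

```bash
python3 - <<'E'
from h import *
plan(.518,.3284,-.0125,-9.5)
im,d=cams.read_camera('side');cv2.imwrite('pics/side22.png',im)
crop(im,210,80,150,120,5,'pics/s22c.png')
E
```

```text
t 23.05 pos [0.5116 0.3267 0.0054] open 0.288 F [-0.4 -0.2  0.1] q [ 0.4   0.37  1.85 -0.    0.93  0.57]
jaw angle -9.5 tooly [-0.012 -0.005 -1.   ]
txyz cm [-0.28  1.78  0.62]
ay 0.0 (world turn -0.0 )
```

View pics/s22c.png

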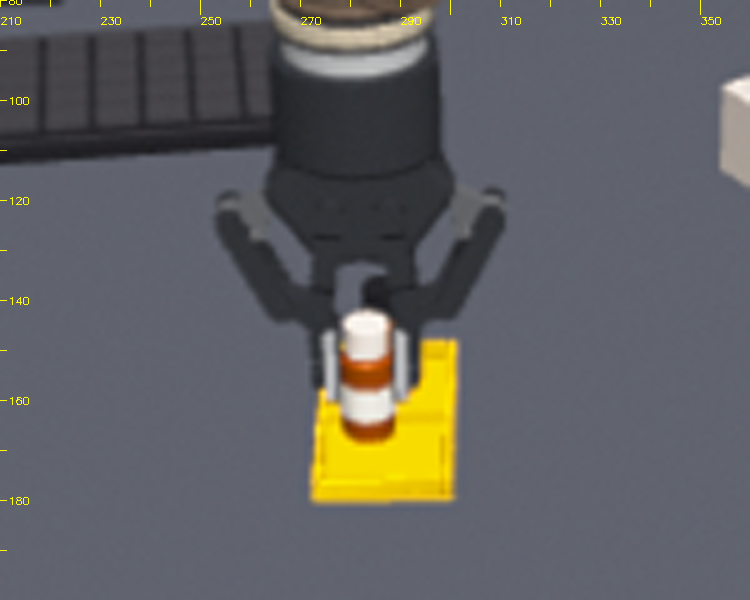

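Call:
play_rows([
  {"claw": 1.8,"tx": -0.2,"ty": 0,"tz": 0.3,"ax": 0,"ay": 0,"az": 0},
  {"claw": 1.8,"tx": -0.2,"ty": 0.6,"tz": 0.3,"ax": 0,"ay": 0,"az": 0},
  {"claw": 1.8,"tx": -0.2,"ty": 1.2,"tz": 0.3,"ax": 0,"ay": 0,"az": 0},
  {"claw": 1.8,"tx": -0.2,"ty": 1.5,"tz": 0.3,"ax": 0,"ay": 0,"az": 0},
  {"claw": 1.8,"tx": -0.2,"ty": 1.5,"tz": 0.3,"ax": 0,"ay": 0,"az": 0},
  {"claw": 1.8,"tx": -0.2,"ty": 1.5,"tz": 0.3,"ax": 0,"ay": 0,"az": 0},
])

```text
time: 23.6
eef_pos: [0.5202, 0.3304, -0.0023]
tcp_rot: [-0.457, 0.54, -0.54, 0.457]
contact_force: [1.0, 0.6, -0.5]
opening: 0.289
```

```bash
python3 - <<'E'
from h import *
plan(.518,.3284,-.0125,-9.5)
im,d=cams.read_camera('side');cv2.imwrite('pics/side23.png',im)
crop(im,210,80,150,120,5,'pics/s23c.png')
E
```

```text
t 23.6 pos [ 0.5202  0.3304 -0.0023] open 0.289 F [ 1.   0.6 -0.5] q [ 0.4   0.39  1.84 -0.    0.91  0.57]
jaw angle -9.5 tooly [-0. -0. -1.]
txyz cm [ 0.24  1.02 -0.18]
ay 0.0 (world turn -0.0 )
```

View pics/s23c.png

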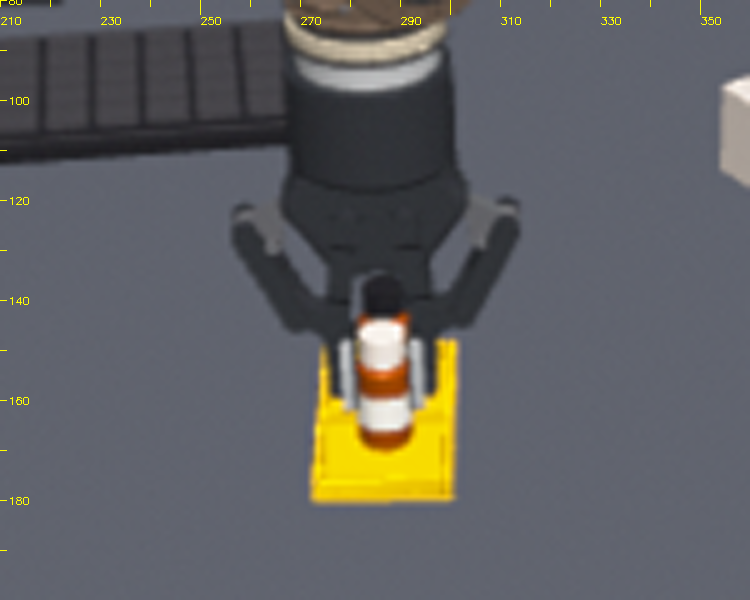

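Call:
play_rows([
  {"claw": 1.8,"tx": 0.2,"ty": 0.5,"tz": -0.1,"ax": 0,"ay": 0,"az": 0},
  {"claw": 1.8,"tx": 0.2,"ty": 0.9,"tz": -0.1,"ax": 0,"ay": 0,"az": 0},
  {"claw": 1.8,"tx": 0.2,"ty": 1.1,"tz": -0.1,"ax": 0,"ay": 0,"az": 0},
  {"claw": 1.8,"tx": 0.2,"ty": 1.1,"tz": -0.1,"ax": 0,"ay": 0,"az": 0},
  {"claw": 1.8,"tx": 0.2,"ty": 1.1,"tz": -0.1,"ax": 0,"ay": 0,"az": 0},
])

```text
time: 24.07
eef_pos: [0.5188, 0.3286, -0.0125]
tcp_rot: [-0.457, 0.54, -0.54, 0.456]
contact_force: [-2.6, -1.0, 5.4]
opening: 0.286
```

```bash
python3 - <<'E'
from h import *
plan(.518,.3284,-.0125,-9.5)
im,d=cams.read_camera('side');cv2.imwrite('pics/side24.png',im)
crop(im,210,80,150,120,5,'pics/s24c.png')
E
```

```text
t 24.07 pos [ 0.5188  0.3286 -0.0125] open 0.286 F [-2.6 -1.   5.4] q [ 0.4   0.4   1.85 -0.    0.89  0.57]
jaw angle -9.5 tooly [-0.001 -0.001 -1.   ]
txyz cm [ 0.03  0.   -0.08]
ay 0.0 (world turn -0.0 )
```

View pics/s24c.png

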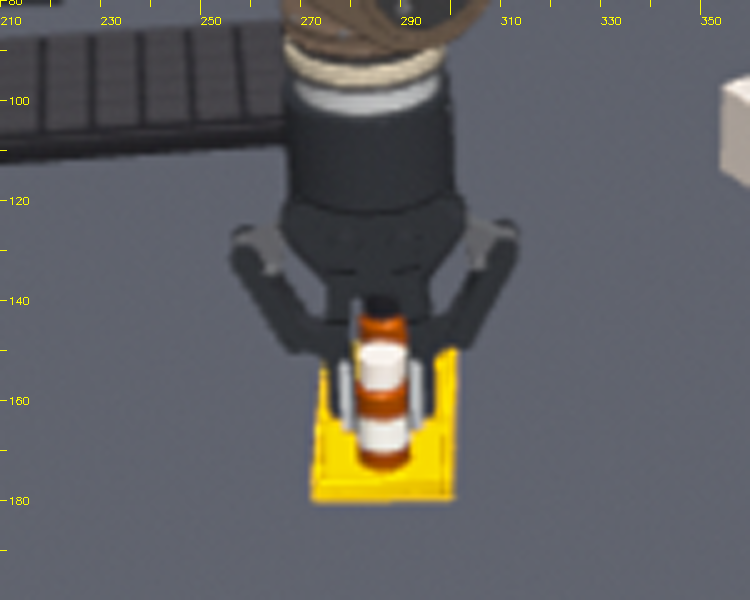

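The vial is down with 5.4 N contact, foot at (286,172) in the inner bay. Release and rise.

Call:
play_rows([
  {"claw": 3.5,"tx": 0,"ty": 0,"tz": 0,"ax": 0,"ay": 0,"az": 0},
  {"claw": 4.5,"tx": 0,"ty": 0,"tz": 0,"ax": 0,"ay": 0,"az": 0},
  {"claw": 5,"tx": 0,"ty": 0,"tz": 0,"ax": 0,"ay": 0,"az": 0},
  {"claw": 5,"tx": 0,"ty": 0,"tz": 0,"ax": 0,"ay": 0,"az": 0},
  {"claw": 5,"tx": 0,"ty": -2,"tz": 0,"ax": 0,"ay": 0,"az": 0},
  {"claw": 5,"tx": 0,"ty": -5,"tz": 0,"ax": 0,"ay": 0,"az": 0},
  {"claw": 5,"tx": 0,"ty": -8,"tz": 0,"ax": 0,"ay": 0,"az": 0},
  {"claw": 5,"tx": 0,"ty": -12,"tz": 0,"ax": 0,"ay": 0,"az": 0},
  {"claw": 5,"tx": 0,"ty": -16,"tz": 0,"ax": 0,"ay": 0,"az": 0},
  {"claw": 5,"tx": 0,"ty": -18,"tz": 0,"ax": 0,"ay": 0,"az": 0},
  {"claw": 5,"tx": 0,"ty": -18,"tz": 0,"ax": 0,"ay": 0,"az": 0},
  {"claw": 5,"tx": 0,"ty": -18,"tz": 0,"ax": 0,"ay": 0,"az": 0},
])

```text
time: 25.12
eef_pos: [0.52, 0.3291, 0.1686]
tcp_rot: [0.456, -0.539, 0.54, -0.458]
contact_force: [-0.9, -0.3, -0.3]
opening: 0.582
```

```bash
python3 - <<'E'
from h import *
plan(.547,-.375,.16,4.5)
im,d=cams.read_camera('side');cv2.imwrite('pics/side25.png',im)
crop(im,210,80,150,120,5,'pics/s25c.png')
E
```

```text
t 25.12 pos [0.52   0.3291 0.1686] open 0.582 F [-0.9 -0.3 -0.3] q [0.4  0.18 1.76 0.   1.2  0.57]
jaw angle -9.5 tooly [ 0.004  0.002 -1.   ]
txyz cm [69.    0.76 14.29]
ay -14.0 (world turn 14.0 )
```

View pics/s25c.png

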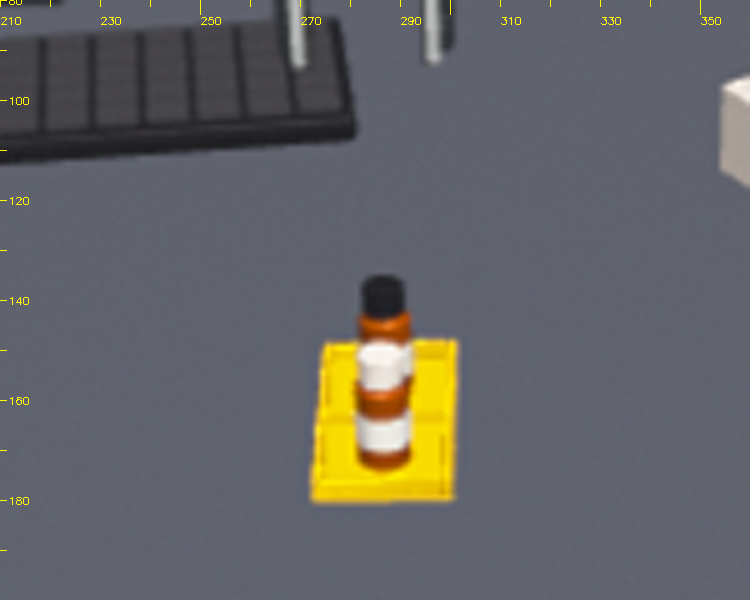

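Both vials stand in separate yellow bays. Now the tube: cross over high first.

Call:
play_rows([
  {"claw": 5,"tx": 2,"ty": 0,"tz": 0.4,"ax": 0,"ay": 0,"az": 0},
  {"claw": 5,"tx": 5,"ty": 0,"tz": 1,"ax": 0,"ay": 0,"az": 0},
  {"claw": 5,"tx": 9,"ty": 0,"tz": 1.9,"ax": 0,"ay": 0,"az": 0},
  {"claw": 5,"tx": 13,"ty": 0,"tz": 2.7,"ax": 0,"ay": 0,"az": 0},
  {"claw": 5,"tx": 17,"ty": 0,"tz": 3.5,"ax": 0,"ay": 0,"az": 0},
  {"claw": 5,"tx": 21,"ty": 0,"tz": 4.3,"ax": 0,"ay": 0,"az": 0},
  {"claw": 5,"tx": 25,"ty": 0,"tz": 5.2,"ax": 0,"ay": 0,"az": 0},
  {"claw": 5,"tx": 29,"ty": 0,"tz": 6,"ax": 0,"ay": 0,"az": 0},
  {"claw": 5,"tx": 33,"ty": 0,"tz": 6.8,"ax": 0,"ay": 0,"az": 0},
  {"claw": 5,"tx": 37,"ty": 0,"tz": 7.6,"ax": 0,"ay": 0,"az": 0},
  {"claw": 5,"tx": 41,"ty": 0,"tz": 8.5,"ax": 0,"ay": 0,"az": 0},
  {"claw": 5,"tx": 45,"ty": 0,"tz": 9.3,"ax": 0,"ay": 0,"az": 0},
])

```text
time: 26.17
eef_pos: [0.5347, -0.1318, 0.1638]
tcp_rot: [-0.458, 0.541, -0.538, 0.456]
contact_force: [0.8, -0.1, 0.5]
opening: 0.588
```

Call:
play_rows([
  {"claw": 5,"tx": 4,"ty": 0,"tz": 0.8,"ax": 0,"ay": -5,"az": 0},
  {"claw": 5,"tx": 8,"ty": 0,"tz": 1.7,"ax": 0,"ay": -10,"az": 0},
  {"claw": 5,"tx": 12,"ty": 0,"tz": 2.5,"ax": 0,"ay": -14,"az": 0},
  {"claw": 5,"tx": 16,"ty": 0,"tz": 3.3,"ax": 0,"ay": -14,"az": 0},
  {"claw": 5,"tx": 20,"ty": 0,"tz": 4.2,"ax": 0,"ay": -14,"az": 0},
  {"claw": 5,"tx": 23,"ty": 0,"tz": 4.8,"ax": 0,"ay": -14,"az": 0},
  {"claw": 5,"tx": 24,"ty": 0,"tz": 5,"ax": 0,"ay": -14,"az": 0},
  {"claw": 5,"tx": 24,"ty": 1.5,"tz": 5,"ax": 0,"ay": -14,"az": 0},
  {"claw": 5,"tx": 24,"ty": 3,"tz": 5,"ax": 0,"ay": -14,"az": 0},
  {"claw": 5,"tx": 24,"ty": 3,"tz": 5,"ax": 0,"ay": -14,"az": 0},
  {"claw": 5,"tx": 24,"ty": 3,"tz": 5,"ax": 0,"ay": -14,"az": 0},
  {"claw": 5,"tx": 24,"ty": 3,"tz": 5,"ax": 0,"ay": -14,"az": 0},
])

```text
time: 27.17
eef_pos: [0.546, -0.3745, 0.136]
tcp_rot: [-0.519, 0.48, -0.479, 0.519]
contact_force: [-1.1, -0.4, 0.5]
opening: 0.584
```

```bash
python3 - <<'E'
from h import *
plan(.547,-.375,.063,4.5)
im,d=cams.read_camera('side');cv2.imwrite('pics/side26.png',im)
crop(im,310,290,150,150,4,'pics/s26c.png')
im,d=cams.read_camera('top');cv2.imwrite('pics/top26.png',im)
crop(im,400,160,120,100,6,'pics/t26c.png')
E
```

```text
t 27.17 pos [ 0.546  -0.3745  0.136 ] open 0.584 F [-1.1 -0.4  0.5] q [-0.75  0.31  1.66  0.    1.17 -0.83]
jaw angle 4.5 tooly [-0.001  0.001 -1.   ]
txyz cm [0.06 7.3  0.1 ]
ay 0.0 (world turn -0.0 )
```

View pics/s26c.png

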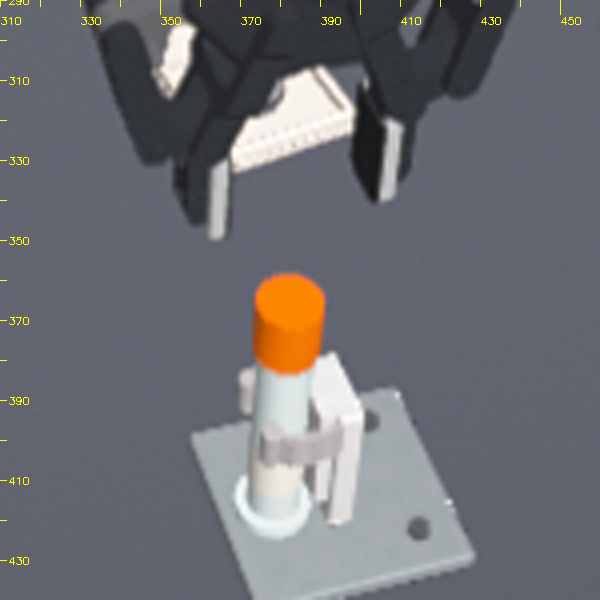

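View pics/t26c.png

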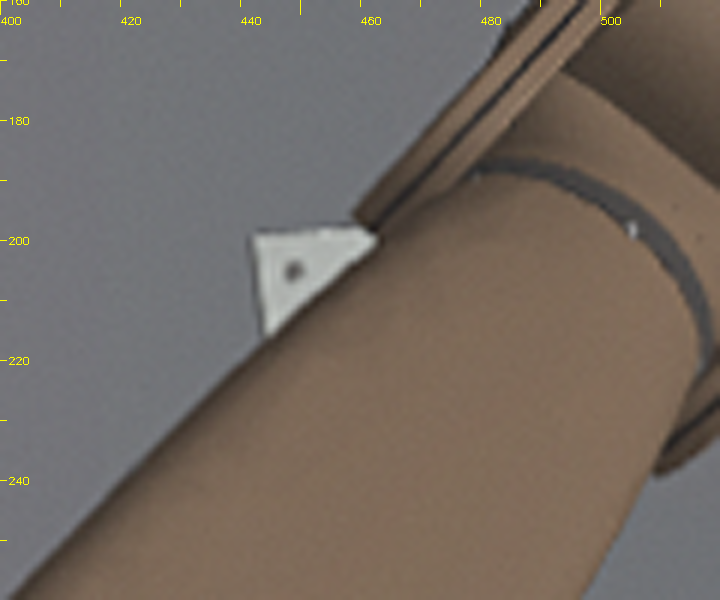

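The open tips at (364,349) and (406,339) straddle the cap at (382,366). Descend around the cap and look before closing.

Call:
play_rows([
  {"claw": 5,"tx": 0,"ty": 1.5,"tz": 0.1,"ax": 0,"ay": 0,"az": 0},
  {"claw": 5,"tx": 0,"ty": 3,"tz": 0.1,"ax": 0,"ay": 0,"az": 0},
  {"claw": 5,"tx": 0,"ty": 4.5,"tz": 0.1,"ax": 0,"ay": 0,"az": 0},
  {"claw": 5,"tx": 0,"ty": 6,"tz": 0.1,"ax": 0,"ay": 0,"az": 0},
  {"claw": 5,"tx": 0,"ty": 7.2,"tz": 0.1,"ax": 0,"ay": 0,"az": 0},
  {"claw": 5,"tx": 0,"ty": 7.2,"tz": 0.1,"ax": 0,"ay": 0,"az": 0},
  {"claw": 5,"tx": 0,"ty": 7.2,"tz": 0.1,"ax": 0,"ay": 0,"az": 0},
])

```text
time: 27.85
eef_pos: [0.5463, -0.3746, 0.0627]
tcp_rot: [-0.519, 0.481, -0.479, 0.519]
contact_force: [1.4, 0.0, 0.6]
opening: 0.586
```

```bash
python3 - <<'E'
from h import *
plan(.547,-.375,.063,4.5)
im,d=cams.read_camera('side');cv2.imwrite('pics/side27.png',im)
crop(im,310,290,150,150,4,'pics/s27c.png')
E
```

```text
t 27.85 pos [ 0.5463 -0.3746  0.0627] open 0.586 F [1.4 0.  0.6] q [-0.75  0.39  1.7   0.    1.05 -0.83]
jaw angle 4.5 tooly [-0.002  0.002 -1.   ]
txyz cm [ 0.04 -0.03  0.06]
ay -0.0 (world turn 0.0 )
```

View pics/s27c.png

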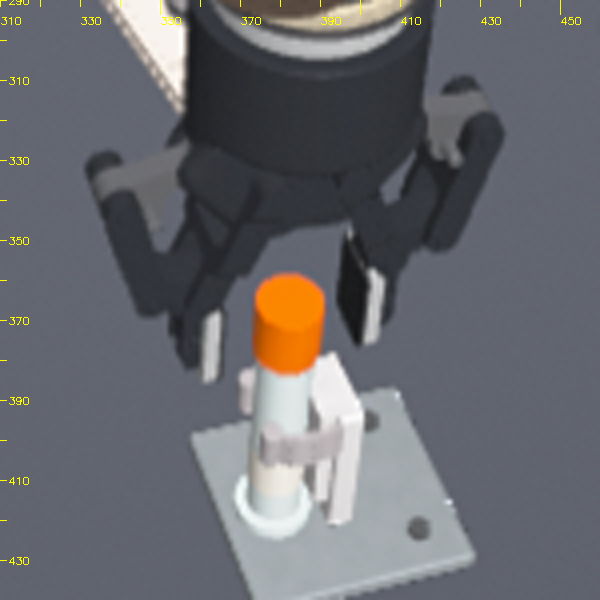

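Tips are level with the bottom of the cap, midpoint (382,380). Close with a firm grip.

Call:
play_rows([
  {"claw": 4,"tx": 0,"ty": 0,"tz": 0.1,"ax": 0,"ay": 0,"az": 0},
  {"claw": 3,"tx": 0,"ty": 0,"tz": 0.1,"ax": 0,"ay": 0,"az": 0},
  {"claw": 2,"tx": 0,"ty": 0,"tz": 0.1,"ax": 0,"ay": 0,"az": 0},
  {"claw": 1.5,"tx": 0,"ty": 0,"tz": 0.1,"ax": 0,"ay": 0,"az": 0},
  {"claw": 1.5,"tx": 0,"ty": 0,"tz": 0.1,"ax": 0,"ay": 0,"az": 0},
  {"claw": 1.5,"tx": 0,"ty": 0,"tz": 0.1,"ax": 0,"ay": 0,"az": 0},
  {"claw": 1.5,"tx": 0,"ty": 0,"tz": 0.1,"ax": 0,"ay": 0,"az": 0},
  {"claw": 1.5,"tx": 0,"ty": 0,"tz": 0.1,"ax": 0,"ay": 0,"az": 0},
], grip_force=80)

```text
time: 28.57
eef_pos: [0.549, -0.3761, 0.0663]
tcp_rot: [0.519, -0.479, 0.481, -0.519]
contact_force: [0.6, 1.0, 6.0]
opening: 0.254
```

```bash
python3 - <<'E'
from h import *
plan(.547,-.375,.063,4.5)
im,d=cams.read_camera('side');cv2.imwrite('pics/side28.png',im)
crop(im,310,290,150,150,4,'pics/s28c.png')
E
```

```text
t 28.57 pos [ 0.549  -0.3761  0.0663] open 0.254 F [0.6 1.  6. ] q [-0.75  0.39  1.69 -0.    1.06 -0.83]
jaw angle 4.5 tooly [ 0.002 -0.002 -1.   ]
txyz cm [-0.13  0.33 -0.19]
ay 0.0 (world turn -0.0 )
```

View pics/s28c.png

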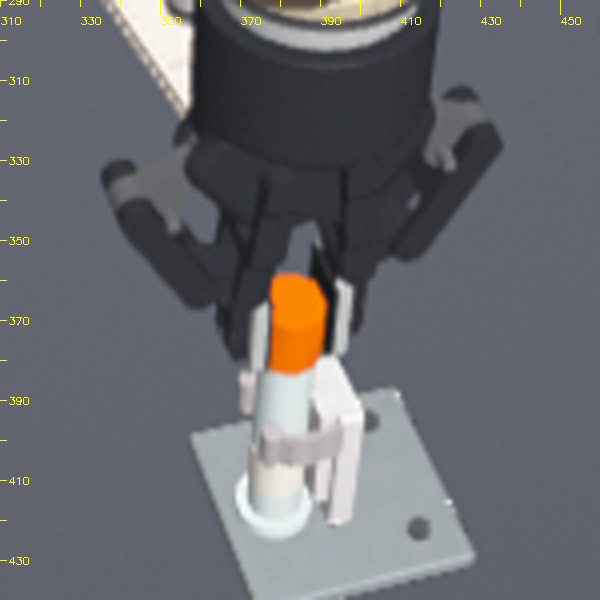

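Cap gripped (21.7 mm read, slightly under 24 as with the others). Now pull straight along the clip's -x, without lifting.

Call:
play_rows([
  {"claw": 1.5,"tx": 0,"ty": 0,"tz": -0.5,"ax": 0,"ay": 0,"az": 0},
  {"claw": 1.5,"tx": 0,"ty": 0,"tz": -1,"ax": 0,"ay": 0,"az": 0},
  {"claw": 1.5,"tx": 0,"ty": 0,"tz": -1.5,"ax": 0,"ay": 0,"az": 0},
  {"claw": 1.5,"tx": 0,"ty": 0,"tz": -2,"ax": 0,"ay": 0,"az": 0},
  {"claw": 1.5,"tx": 0,"ty": 0,"tz": -2.5,"ax": 0,"ay": 0,"az": 0},
  {"claw": 1.5,"tx": 0,"ty": 0,"tz": -3,"ax": 0,"ay": 0,"az": 0},
  {"claw": 1.5,"tx": 0,"ty": 0,"tz": -3,"ax": 0,"ay": 0,"az": 0},
], grip_force=80)

```text
time: 29.2
eef_pos: [0.519, -0.3784, 0.0662]
tcp_rot: [-0.519, 0.479, -0.482, 0.519]
contact_force: [2.8, -0.1, 6.2]
opening: 0.251
```

```bash
python3 - <<'E'
from h import *
plan(.49,-.379,.063,4.5)
im,d=cams.read_camera('side');cv2.imwrite('pics/side29.png',im)
crop(im,310,290,150,150,4,'pics/s29c.png')
E
```

```text
t 29.2 pos [ 0.519  -0.3784  0.0662] open 0.251 F [ 2.8 -0.1  6.2] q [-0.79  0.34  1.76  0.    1.04 -0.87]
jaw angle 4.4 tooly [ 0.004 -0.002 -1.   ]
txyz cm [-0.17  0.31 -2.89]
ay -0.1 (world turn 0.1 )
```

View pics/s29c.png

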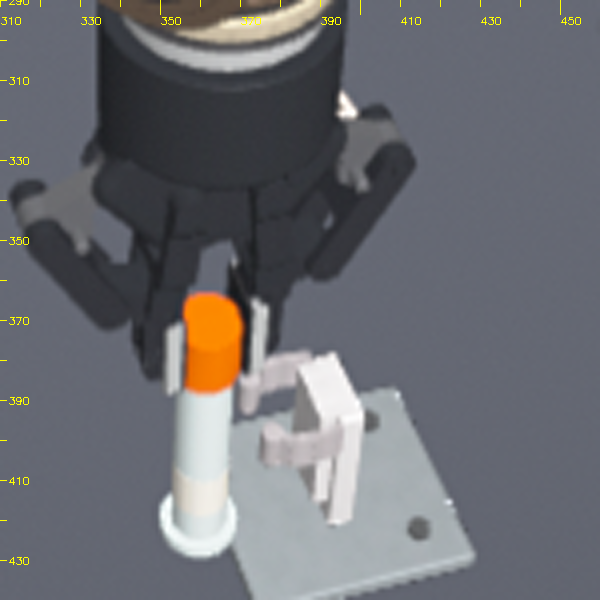

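The tube is out of the jaws and upright, foot at (359,421). Another 2.5 cm back, then up.

Call:
play_rows([
  {"claw": 1.5,"tx": 0,"ty": 0,"tz": -0.8,"ax": 0,"ay": 0,"az": 0},
  {"claw": 1.5,"tx": 0,"ty": 0,"tz": -1.6,"ax": 0,"ay": 0,"az": 0},
  {"claw": 1.5,"tx": 0,"ty": 0,"tz": -2.5,"ax": 0,"ay": 0,"az": 0},
  {"claw": 1.5,"tx": 0,"ty": -0.5,"tz": -2.5,"ax": 0,"ay": 0,"az": 0},
  {"claw": 1.5,"tx": 0,"ty": -2,"tz": -2.5,"ax": 0,"ay": 0,"az": 0},
  {"claw": 1.5,"tx": 0,"ty": -4,"tz": -2.5,"ax": 0,"ay": 0,"az": 0},
  {"claw": 1.5,"tx": 0,"ty": -6.5,"tz": -2.5,"ax": 0,"ay": 0,"az": 0},
  {"claw": 1.5,"tx": 0,"ty": -8.5,"tz": -2.5,"ax": 0,"ay": 0,"az": 0},
  {"claw": 1.5,"tx": 0,"ty": -9.5,"tz": -2.5,"ax": 0,"ay": 0,"az": 0},
  {"claw": 1.5,"tx": 0,"ty": -9.5,"tz": -2.5,"ax": 0,"ay": 0,"az": 0},
  {"claw": 1.5,"tx": 0,"ty": -9.5,"tz": -2.5,"ax": 0,"ay": 0,"az": 0},
])

```text
time: 30.17
eef_pos: [0.4929, -0.3795, 0.1593]
tcp_rot: [0.519, -0.48, 0.48, -0.519]
contact_force: [-0.8, 0.7, -1.0]
opening: 0.253
```

```bash
python3 - <<'E'
from h import *
plan(.6175,.094,.158,2.5)
im,d=cams.read_camera('side');cv2.imwrite('pics/side30.png',im)
crop(im,290,250,150,170,4,'pics/s30c.png')
# box rim in side/top: project well-rim corners for check
import math
for c in [(.6175,.094)]:
    a=math.radians(2.6);ex=np.array([math.cos(a),math.sin(a)]);ey=np.array([-ex[1],ex[0]])
    P=[[*(np.array(c)+.028*sx*ex+.028*sy*ey),.04] for sx,sy in((1,1),(1,-1),(-1,-1),(-1,1))]
    print('side',proj('side',P).round(1).tolist());print('top',proj('top',P).round(1).tolist())
crop(cv2.imread('pics/side0.png'),315,190,75,60,8,'pics/s0b.png')
E
```

```text
t 30.17 pos [ 0.4929 -0.3795  0.1593] open 0.253 F [-0.8  0.7 -1. ] q [-0.82  0.2   1.74 -0.    1.19 -0.9 ]
jaw angle 4.5 tooly [-0.  0. -1.]
txyz cm [-46.23   0.14  16.13]
ay 2.0 (world turn -2.0 )
side [[359.3, 201.0], [367.2, 216.3], [340.8, 220.4], [333.7, 204.9]]
top [[258.7, 182.1], [281.5, 181.0], [282.3, 203.1], [259.4, 204.2]]
```

View pics/s30c.png

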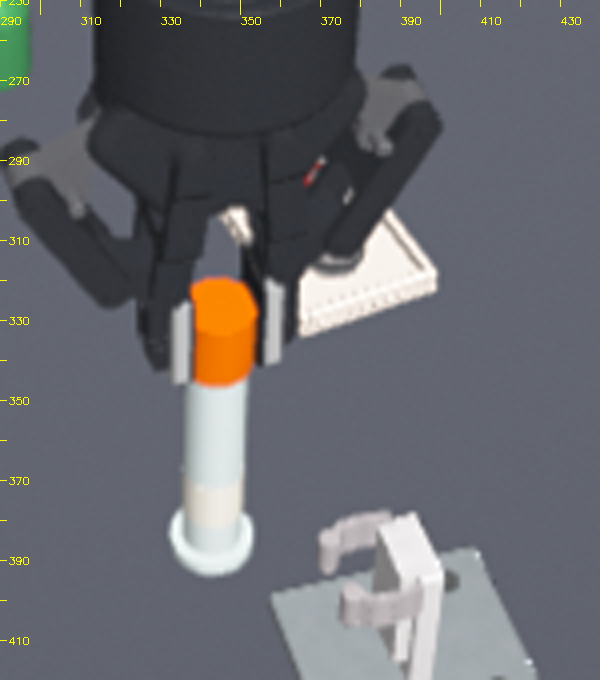

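View pics/s0b.png

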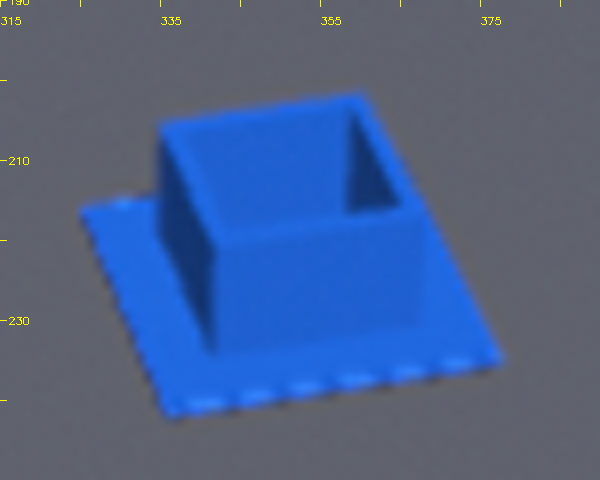

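The tube hangs straight, foot at (343,386). The holder rim corners match the prediction to about 1 px, so I'm using x=0.6185. Carry it over, with the foot 0.10 m up.

Call:
play_rows([
  {"claw": 1.5,"tx": -1,"ty": 0,"tz": 0.4,"ax": 0,"ay": 0,"az": 0},
  {"claw": 1.5,"tx": -3,"ty": 0,"tz": 1,"ax": 0,"ay": 0,"az": 0},
  {"claw": 1.5,"tx": -6,"ty": 0,"tz": 2.1,"ax": 0,"ay": 0,"az": 0},
  {"claw": 1.5,"tx": -9,"ty": 0,"tz": 3.2,"ax": 0,"ay": 0,"az": 0},
  {"claw": 1.5,"tx": -12,"ty": 0,"tz": 4.2,"ax": 0,"ay": 0,"az": 0},
  {"claw": 1.5,"tx": -15,"ty": 0,"tz": 5.3,"ax": 0,"ay": 0,"az": 0},
  {"claw": 1.5,"tx": -18,"ty": 0,"tz": 6.3,"ax": 0,"ay": 0,"az": 0},
  {"claw": 1.5,"tx": -21,"ty": 0,"tz": 7.4,"ax": 0,"ay": 0,"az": 0},
  {"claw": 1.5,"tx": -24,"ty": 0,"tz": 8.4,"ax": 0,"ay": 0,"az": 0},
  {"claw": 1.5,"tx": -27,"ty": 0,"tz": 9.5,"ax": 0,"ay": 0,"az": 0},
  {"claw": 1.5,"tx": -30,"ty": 0,"tz": 10.5,"ax": 0,"ay": 0,"az": 0},
  {"claw": 1.5,"tx": -33,"ty": 0,"tz": 11.6,"ax": 0,"ay": 0,"az": 0},
])

```text
time: 31.22
eef_pos: [0.5819, -0.0389, 0.1577]
tcp_rot: [0.52, -0.481, 0.479, -0.519]
contact_force: [1.1, 0.1, -0.5]
opening: 0.256
```

Call:
play_rows([
  {"claw": 1.5,"tx": -3,"ty": 0,"tz": 1,"ax": 0,"ay": 0,"az": 0},
  {"claw": 1.5,"tx": -6,"ty": 0,"tz": 2.1,"ax": 0,"ay": 0,"az": 0},
  {"claw": 1.5,"tx": -9,"ty": 0,"tz": 3.2,"ax": 0,"ay": 0,"az": 0},
  {"claw": 1.5,"tx": -11.5,"ty": 0,"tz": 4.1,"ax": 0,"ay": 0,"az": 0},
  {"claw": 1.5,"tx": -13,"ty": 0,"tz": 4.6,"ax": 0,"ay": 0,"az": 0},
  {"claw": 1.5,"tx": -13.2,"ty": 0,"tz": 4.6,"ax": 0,"ay": 0,"az": 0},
  {"claw": 1.5,"tx": -13.2,"ty": 1,"tz": 4.6,"ax": 0,"ay": 0,"az": 0},
  {"claw": 1.5,"tx": -13.2,"ty": 2.5,"tz": 4.6,"ax": 0,"ay": 0,"az": 0},
  {"claw": 1.5,"tx": -13.2,"ty": 3.5,"tz": 4.6,"ax": 0,"ay": 0,"az": 0},
  {"claw": 1.5,"tx": -13.2,"ty": 3.5,"tz": 4.6,"ax": 0,"ay": 0,"az": 0},
  {"claw": 1.5,"tx": -13.2,"ty": 3.5,"tz": 4.6,"ax": 0,"ay": 0,"az": 0},
  {"claw": 1.5,"tx": -13.2,"ty": 3.5,"tz": 4.6,"ax": 0,"ay": 0,"az": 0},
])

```text
time: 32.22
eef_pos: [0.6187, 0.093, 0.1248]
tcp_rot: [0.519, -0.48, 0.48, -0.519]
contact_force: [-1.3, -0.0, -0.2]
opening: 0.254
```

```bash
python3 - <<'E'
from h import *
plan(.6185,.094,.064,4.5)
im,d=cams.read_camera('side');cv2.imwrite('pics/side31.png',im)
crop(im,290,110,120,140,4,'pics/s31c.png')
im,d=cams.read_camera('top');cv2.imwrite('pics/top31.png',im)
crop(im,220,140,120,110,5,'pics/t31c.png')
E
```

```text
t 32.22 pos [0.6187 0.093  0.1248] open 0.254 F [-1.3 -0.  -0.2] q [-0.01  0.24  1.76 -0.    1.13 -0.09]
jaw angle 4.4 tooly [ 0. -0. -1.]
txyz cm [-0.1   6.08 -0.01]
ay -0.1 (world turn 0.1 )
```

View pics/s31c.png

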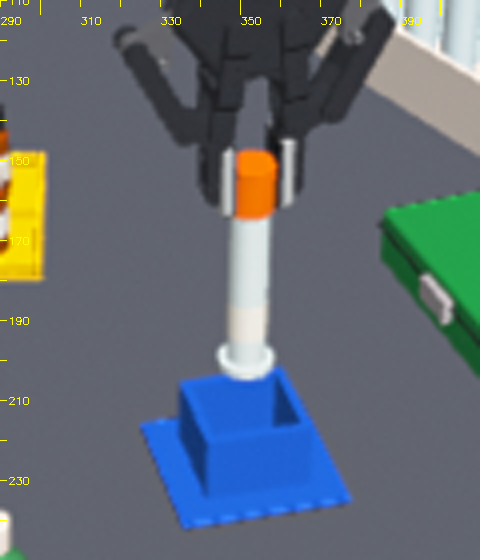

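View pics/t31c.png

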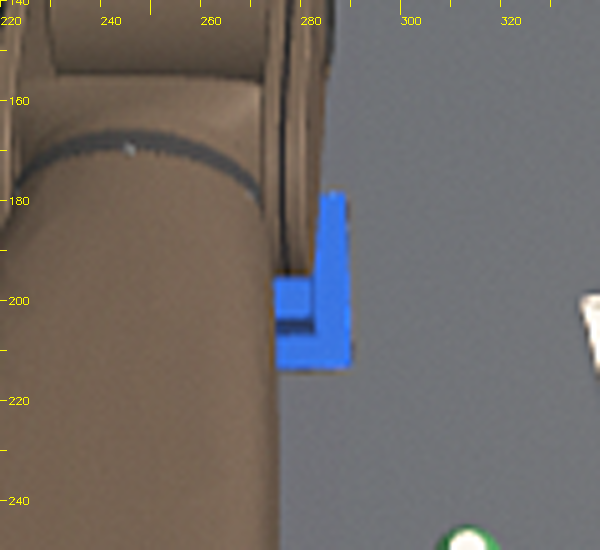

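Foot is centred over the well at (351,200), where (350,200) is expected. Lower it.

Call:
play_rows([
  {"claw": 1.5,"tx": -0.1,"ty": 1,"tz": 0,"ax": 0,"ay": 0,"az": 0},
  {"claw": 1.5,"tx": -0.1,"ty": 2.2,"tz": 0,"ax": 0,"ay": 0,"az": 0},
  {"claw": 1.5,"tx": -0.1,"ty": 3.4,"tz": 0,"ax": 0,"ay": 0,"az": 0},
  {"claw": 1.5,"tx": -0.1,"ty": 4.6,"tz": 0,"ax": 0,"ay": 0,"az": 0},
  {"claw": 1.5,"tx": -0.1,"ty": 5.5,"tz": 0,"ax": 0,"ay": 0,"az": 0},
  {"claw": 1.5,"tx": -0.1,"ty": 5.8,"tz": 0,"ax": 0,"ay": 0,"az": 0},
  {"claw": 1.5,"tx": -0.1,"ty": 5.8,"tz": 0,"ax": 0,"ay": 0,"az": 0},
  {"claw": 1.5,"tx": -0.1,"ty": 5.8,"tz": 0,"ax": 0,"ay": 0,"az": 0},
])

```text
time: 32.98
eef_pos: [0.6186, 0.0947, 0.0666]
tcp_rot: [0.519, -0.48, 0.48, -0.519]
contact_force: [0.9, 0.3, -0.5]
opening: 0.252
```

```bash
python3 - <<'E'
from h import *
plan(.6185,.094,.063,4.5)
im,d=cams.read_camera('side');cv2.imwrite('pics/side32.png',im)
crop(im,290,110,120,140,4,'pics/s32c.png')
E
```

```text
t 32.98 pos [0.6186 0.0947 0.0666] open 0.252 F [ 0.9  0.3 -0.5] q [-0.01  0.31  1.79 -0.    1.03 -0.09]
jaw angle 4.5 tooly [-0. -0. -1.]
txyz cm [ 0.06  0.36 -0.02]
ay 0.0 (world turn -0.0 )
```

View pics/s32c.png

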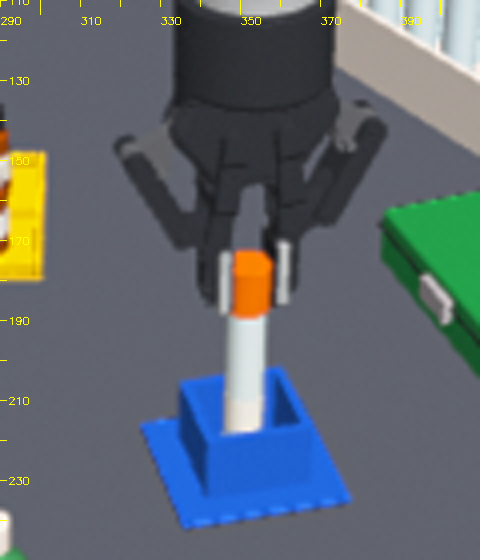

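The tube is in the well but not touching yet. Creep down until it makes contact.

Call:
play_rows([
  {"claw": 1.5,"tx": 0,"ty": 0.15,"tz": 0,"ax": 0,"ay": 0,"az": 0},
  {"claw": 1.5,"tx": 0,"ty": 0.3,"tz": 0,"ax": 0,"ay": 0,"az": 0},
  {"claw": 1.5,"tx": 0,"ty": 0.4,"tz": 0,"ax": 0,"ay": 0,"az": 0},
  {"claw": 1.5,"tx": 0,"ty": 0.4,"tz": 0,"ax": 0,"ay": 0,"az": 0},
])

```text
time: 33.37
eef_pos: [0.6189, 0.0947, 0.0634]
tcp_rot: [-0.519, 0.48, -0.48, 0.519]
contact_force: [-1.3, -0.3, 1.2]
opening: 0.253
```

Call:
play_rows([
  {"claw": 1.5,"tx": 0,"ty": 0.1,"tz": 0,"ax": 0,"ay": 0,"az": 0},
  {"claw": 1.5,"tx": 0,"ty": 0.1,"tz": 0,"ax": 0,"ay": 0,"az": 0},
  {"claw": 1.5,"tx": 0,"ty": 0.1,"tz": 0,"ax": 0,"ay": 0,"az": 0},
])

```text
time: 33.62
eef_pos: [0.6191, 0.0947, 0.0634]
tcp_rot: [-0.519, 0.48, -0.48, 0.52]
contact_force: [-1.7, 1.4, 5.1]
opening: 0.251
```

Call:
play_rows([
  {"claw": 3,"tx": 0,"ty": 0,"tz": 0,"ax": 0,"ay": 0,"az": 0},
  {"claw": 4,"tx": 0,"ty": 0,"tz": 0,"ax": 0,"ay": 0,"az": 0},
  {"claw": 5,"tx": 0,"ty": 0,"tz": 0,"ax": 0,"ay": 0,"az": 0},
  {"claw": 5,"tx": 0,"ty": 0,"tz": 0,"ax": 0,"ay": 0,"az": 0},
  {"claw": 5,"tx": 0,"ty": -1,"tz": 0,"ax": 0,"ay": 0,"az": 0},
  {"claw": 5,"tx": 0,"ty": -3,"tz": 0,"ax": 0,"ay": 0,"az": 0},
  {"claw": 5,"tx": 0,"ty": -6,"tz": 0,"ax": 0,"ay": 0,"az": 0},
  {"claw": 5,"tx": 0,"ty": -9,"tz": 0,"ax": 0,"ay": 0,"az": 0},
  {"claw": 5,"tx": 0,"ty": -10,"tz": 0,"ax": 0,"ay": 0,"az": 0},
  {"claw": 5,"tx": 0,"ty": -10,"tz": 0,"ax": 0,"ay": 0,"az": 0},
  {"claw": 5,"tx": 0,"ty": -10,"tz": 0,"ax": 0,"ay": 0,"az": 0},
])

```text
time: 34.53
eef_pos: [0.6186, 0.0947, 0.162]
tcp_rot: [-0.519, 0.48, -0.48, 0.519]
contact_force: [-0.8, 0.4, -0.7]
opening: 0.587
```

```bash
python3 - <<'E'
from h import *
plan(.44,.3,.2,4.5)
im,d=cams.read_camera('side');cv2.imwrite('pics/side33.png',im)
E
```

```text
t 34.53 pos [0.6186 0.0947 0.162 ] open 0.587 F [-0.8  0.4 -0.7] q [-0.01  0.21  1.73  0.    1.2  -0.09]
jaw angle 4.5 tooly [ 0.001  0.    -1.   ]
txyz cm [-21.87  -3.82 -16.19]
ay 0.0 (world turn -0.0 )
```

View pics/side33.png

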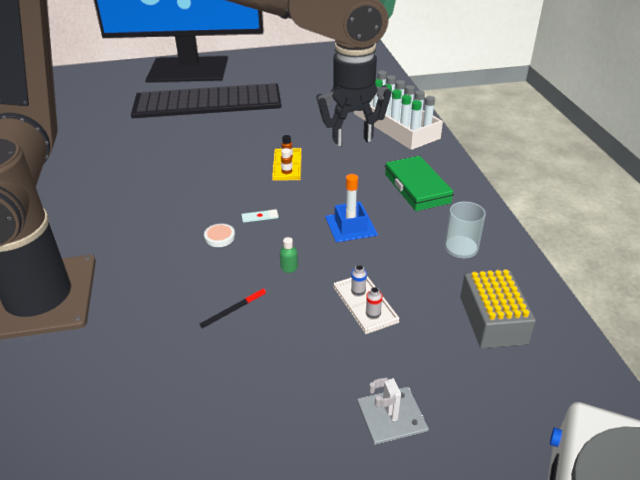

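All five stand in place: tube at (351,205), lenses (358,281) and (374,303), vials (287,150) and (287,162). The bottle is unmoved at (289,255). I'll clear the arm out of the top view for a last measurement.

Call:
play_rows([
  {"claw": 5,"tx": 0,"ty": -4,"tz": 0,"ax": 0,"ay": 0,"az": 0},
  {"claw": 5,"tx": 3,"ty": -7,"tz": -0.8,"ax": 0,"ay": 0,"az": 0},
  {"claw": 5,"tx": 7,"ty": -8,"tz": -2,"ax": 0,"ay": 0,"az": 0},
  {"claw": 5,"tx": 11,"ty": -8,"tz": -3.2,"ax": 0,"ay": 0,"az": 0},
  {"claw": 5,"tx": 15,"ty": -8,"tz": -4.4,"ax": 0,"ay": 0,"az": 0},
  {"claw": 5,"tx": 19,"ty": -8,"tz": -5.6,"ax": 0,"ay": 0,"az": 0},
  {"claw": 5,"tx": 23,"ty": -8,"tz": -6.8,"ax": 0,"ay": 0,"az": 0},
  {"claw": 5,"tx": 27,"ty": -8,"tz": -8,"ax": 0,"ay": 0,"az": 0},
  {"claw": 5,"tx": 31,"ty": -8,"tz": -9.2,"ax": 0,"ay": 0,"az": 0},
  {"claw": 5,"tx": 35,"ty": -8,"tz": -10.4,"ax": 0,"ay": 0,"az": 0},
  {"claw": 5,"tx": 39,"ty": -8,"tz": -11.6,"ax": 0,"ay": 0,"az": 0},
  {"claw": 5,"tx": 43,"ty": -8,"tz": -12.8,"ax": 0,"ay": 0,"az": 0},
])

```text
time: 35.58
eef_pos: [0.5236, -0.3418, 0.2384]
tcp_rot: [-0.519, 0.482, -0.478, 0.519]
contact_force: [1.3, 0.8, 0.0]
opening: 0.586
```

Call:
play_rows([
  {"claw": 5,"tx": 4,"ty": 0,"tz": -1.2,"ax": 0,"ay": 0,"az": 0},
  {"claw": 5,"tx": 7,"ty": 0,"tz": -2,"ax": 0,"ay": 0,"az": 0},
  {"claw": 5,"tx": 9,"ty": 0,"tz": -2.6,"ax": 0,"ay": 0,"az": 0},
  {"claw": 5,"tx": 9,"ty": 0,"tz": -2.6,"ax": 0,"ay": 0,"az": 0},
])

```text
time: 35.92
eef_pos: [0.5038, -0.4359, 0.2376]
tcp_rot: [0.518, -0.483, 0.479, -0.518]
contact_force: [-0.4, -0.4, 0.0]
opening: 0.587
```

```bash
python3 - <<'E'
from h import *
plan(.44,.3,.2,4.5)
im,d=cams.read_camera('side');cv2.imwrite('pics/side34.png',im)
crop(im,260,130,140,200,3,'pics/s34c.png')
im,d=cams.read_camera('top');cv2.imwrite('pics/top34.png',im)
crop(im,130,170,270,110,3,'pics/t34c.png')
crop(im,130,200,70,60,10,'pics/t34y.png')
crop(im,330,170,70,60,10,'pics/t34w.png')
E
```

```text
t 35.92 pos [ 0.5038 -0.4359  0.2376] open 0.587 F [-0.4 -0.4  0. ] q [-0.86  0.24  1.55 -0.    1.35 -0.94]
jaw angle 4.2 tooly [-0.004  0.003 -1.   ]
txyz cm [-73.85   4.01  -0.92]
ay -0.3 (world turn 0.3 )
```

View pics/t34c.png

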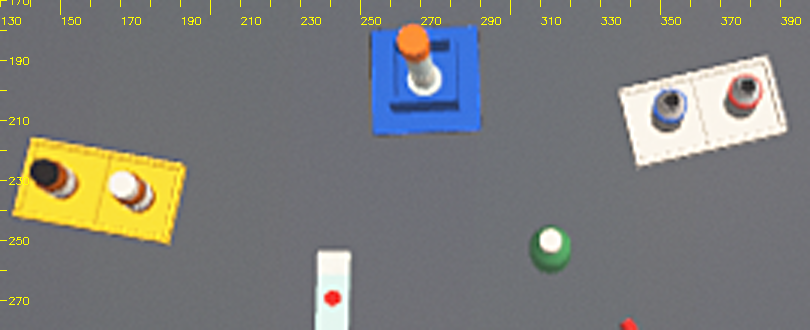

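View pics/t34y.png

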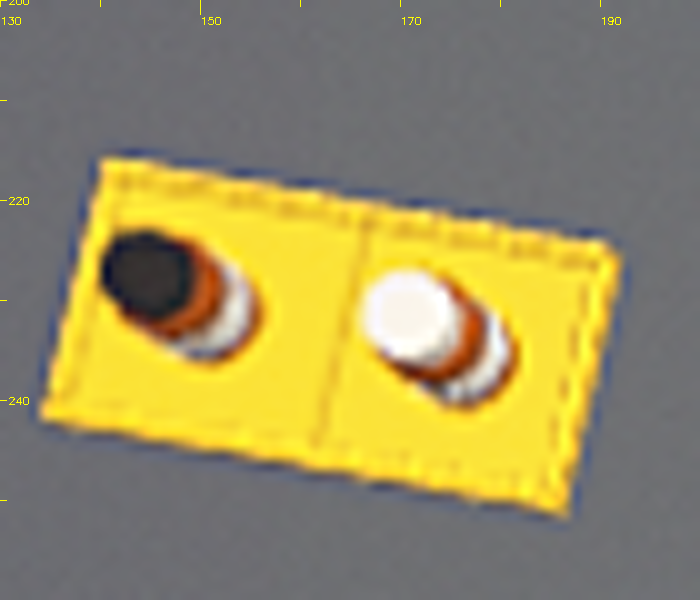

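View pics/t34w.png

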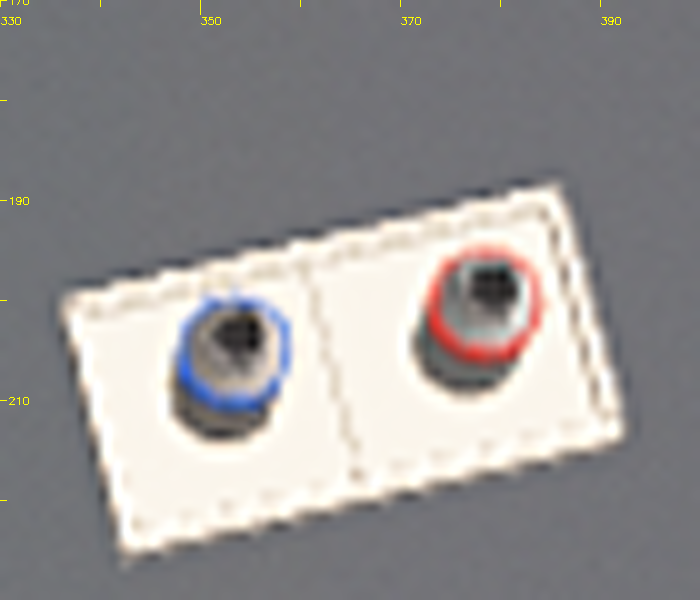

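View pics/s34c.png

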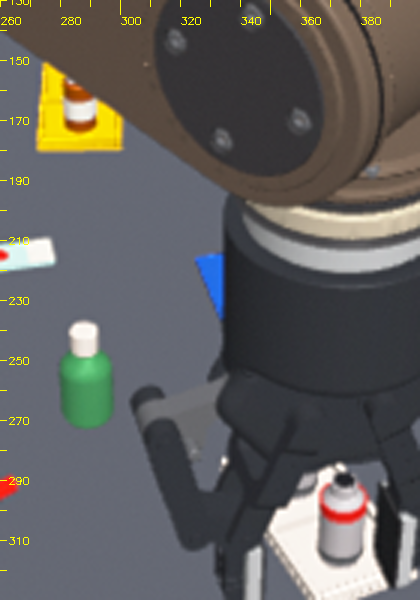

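```bash
python3 - <<'E'
from h import *
def chk(n,uv,z,c,yaw):
    p=atz('top',uv,z)[0][:2];a=np.radians(yaw);d=p-np.array(c);print(n,p.round(4),'local mm',(1000*np.array([d@[np.cos(a),np.sin(a)],d@[-np.sin(a),np.cos(a)]])).round(1))
W=(.5887,-.1369);Y=(.5217,.3589)
chk('red',(379,198.5),.064,W,12);chk('redring',(378,200.3),.050,W,12);chk('blue',(353.8,203.5),.064,W,12);chk('bluering',(353.2,205.1),.050,W,12)
chk('black',(144.7,227.1),.062,Y,-9.6);chk('white',(171,231.5),.062,Y,-9.6)
chk('tubecap',(267.3,183.3),.123,(.6167,.094),2.6);chk('tubefoot',(271,196),.010,(.6167,.094),2.6)
chk('bottle',(313.3,250.3),.07,(.4691,-.0114),0)
E
```

```text
red [ 0.5957 -0.1681] local mm [  0.4 -32. ]
redring [ 0.595  -0.1673] local mm [ -0.2 -31. ]
blue [ 0.5835 -0.1077] local mm [ 1.  29.6]
bluering [ 0.5831 -0.1072] local mm [ 0.7 30.2]
black [0.5267 0.3889] local mm [-0.1 30.4]
white [0.516  0.3263] local mm [ -0.2 -33.1]
tubecap [0.6163 0.0944] local mm [-0.3  0.5]
tubefoot [0.617  0.0952] local mm [0.4 1.2]
bottle [ 0.4691 -0.0109] local mm [0.  0.5]
```

Everything is within 3 mm of its bay centre and upright, and the bottle hasn't moved. I'll hand it in.

```bash
python3 - <<'E'
from plant import ctrl
print(ctrl.sign_off())
E
```

```text
the job is handed in; nothing more can be done
None
```

I put all five items away and handed the job in at about 36 s of the 120 s. No verdict is reported.

- **Placements:** Both lenses are in the white tray and both vials in the yellow tray, one per bay. I pulled the tube forward out of its clip before raising it, and it now stands in the blue holder.
- **Last check from the top picture:**
  - The lenses and vials are within about 2 mm of their bay centres.
  - The tube is within about 1 mm of the holder's centre, and its cap and foot line up, so it is upright.
  - The green bottle has moved 0.5 mm, which is within measuring error.
  - In the last side picture the arm hid some of the items. The one before it, taken after the tube was released, showed all five standing.
- **What disagreed:** The fingertips were about 30 mm higher than the reported tool position. My first close on the red lens therefore caught its nose instead of the barrel. The lens did not move, so I opened, went lower, and used that offset for the rest.
- **Smaller mismatches:** The gripper's opening read 1 to 2 mm below the true diameters, and the two cameras differed by 2 to 3 mm. Neither affected the job.

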